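# Zero a plunger gauge and hold it on the marked spot of a tilted part

## Robot

A 6-joint arm with a two-finger parallel gripper is mounted at the origin on the work surface. World frame = base frame: x ahead of the robot, y to its left, z up, the work surface at z = 0. Lengths are in m, angles in rad, forces in N, time in s.
With the tool pointing down it reaches from about 0.25 to 0.725 m from the base axis. Payload 4 kg.
Tool frame: the origin (TCP) lies on the centre line of the jaws, within the pads' length; the fingertips stand 17 mm ahead of it and the grasp point (between the pads) lies 2 mm behind it; z points along the fingers, x is the direction in which the jaws open and shut, and the axes are right-handed (so a half turn about z gives the same grasp; the last joint's range is limited). The gripper opens to 85 mm and grips with 20 to 120 N. Pads are 22 mm wide; open, the fingers measure 114 mm over their backs; the gripper's body (76 mm by 85 mm) begins 54 mm behind the grasp point. The pads swing forward as they close: fully open they stand 13 mm farther back than shut.
Start: joints at [-1.245, 0.241, 0.005, 1.335, 0, 1.571], TCP at [0.16, -0.474, 0.225] pointing down, gripper open.
Joint ranges: [-2.72, 2.72], [-1.05, 1.87], [-1.09, 1.28], [-1.99, 2.15], [-1.42, 1.44], [-3.14, 3.14]. Speed limits (rad/s): [2.79, 2.79, 3.14, 3.14, 3.14, 3.14].

## Interface

Orientations are given as a unit quaternion [x, y, z, w].
In Python, from workcell import bot gives the robot as it stands.
- The arm moves only by the tool jog_arm, never from a script. Its arguments are lists of equal length, an entry for each row: "jaw": the closure, from 0 (fully open) to 1 (shut); "linear": the shift along the tool's x, y, z in m, a list of three; "delta_rot": the turn, a rotation vector about the tool's x, y, z in degrees, a list of three. A call has exactly 8 rows; each row is the pose to reach, as a shift and turn from the pose commanded when the call began, along the tool's axes at that moment; what a row does not reach only later rows make up. A row lasts 1/12 s, in which the tool goes at most 41.7 mm and 7.16 degrees, less where a joint would pass 70% of its speed; a pose out of reach is approached as far as the arm can. A call with a gripper value outside its range is refused whole. The fingers move at their own pace and stop on an object; the grip force is fixed at half the most. Time passes only in rows, so rows that repeat a pose let the fingers close, or fill a call up. It gives the time, the measured TCP pose, the force and the opening at its end, in the units of the state.
- bot.get_obs(): the state, without advancing time (a new reading comes with each control period).
- bot.camera(name): name is "side" or "top"; returns (picture, depth): 480x640x3 uint8, red, green, blue; 480x640 float32, m along the optical axis (not along the pixel's ray), 0 where there is no reading.
- bot.calibration(name): a dict with "fovy" (degrees; the focal length in pixels is half the picture's height over the tangent of half this angle, whatever the lens; pixels are square), "cx", "cy" (the principal point, pixels), "k1" (the pictures are not rectified: a ray, as slopes to the right and down, at radius r is drawn at 1 + k1 r^2 times it, then the intrinsics apply), "origin" and "orientation" of the camera in the world. Camera axes: x right, y down, z forward; pixel columns grow to the right and rows downward; lengths in m; the calibration is good to about 2 mm. A picture is of the moment at which its call begins. calibration takes no time and is no camera call.
- bot.job_done(): hands the job in, once; it reports no verdict.
The state is a dict: "clock": time; "joint_pos": joint angles; "joint_vel": joint speeds; "tau": joint torques, N m; "eef_pos": TCP position; "tool_rot": TCP orientation; "ft_force": force on the tool from outside, world axes, zero at the start; "ft_torque": the same for the moment, N m; "grip_width": finger opening in m.
Only numpy, scipy, OpenCV 4.12 (cv2) and the standard library are available. Lean on these libraries where they do the work, as an engineer would, in place of code of your own. Each camera call takes 0.05 s, during which the arm holds its last target.

## Task

Take the spring-plunger gauge out of its stand by its green handle and zero it first: hold it upright with its tip on the middle of the master block's brass pad for about a second, plunger pushed roughly half-way in. Then hold the tip on the middle of the orange-ringed spot of the tilted aluminium part, the gauge square to that face and the plunger again roughly half-way in. The program finishes while the gripper is still holding the gauge pressed there; press gently, do not shift the part and leave the other things on the bench alone.

Things in the scene. Friction and masses are not known exactly. Their poses are not given: they have to be found in the camera images.
- probe_grip (a point): Centre of the gauge's green square handle, 26 x 26 x 70 mm, sides facing along its x and y; z runs up along the gauge. Below: black disc (40 mm across, 35 to 40 mm under this point) resting on the stand, steel barrel 20 mm across, plunger; the free tip is 105 mm under this point. Total about 180 g. Stands upright; lift straight up 75 mm or more to clear the stand.
- probe_tip (a point): End of the gauge's plunger, a round brass tip 8 mm across; this point is its lowest point, moves with the plunger and has the gauge's axes (z up along the gauge).
- plunger (a joint): How far the plunger is pushed into the gauge, in m: 0 free, 0.014 fully in; half-way is 0.007. A spring resists with about 0.8 N at first touch, 3.6 N half-way, 6.4 N fully in (400 N/m); beyond that it is rigid.
- stand: Fixed gauge stand: aluminium plate 70 x 90 mm, 12 mm thick, top 85 mm above the bench, on two cheeks over a dark base 90 x 100 mm; in its middle a 27 mm hole in which the gauge hangs. Origin under its centre, on the bench; z up.
- master_top (a point): Middle of the top of the brass pad (28 mm across, 6 mm high) on the fixed steel master block, 64 x 64 x 45 mm; this point is 51 mm above the bench; z is vertical.
- master: The master block. Origin under its centre, on the bench; z up.
- spot (a point): Middle of the orange ring (16 mm inside, 26 mm outside, black dot in the middle) on a boss 30 mm across, 6 mm high, on the tilted part. z: outward normal of the tilted face, which leans 0.12 to 0.40 rad from level, roughly towards the robot. Near the part's edges (about 45 mm from its middle) clamp straps and screws stand up to 6 mm above this face.
- part: The aluminium part, 90 x 78 x 22 mm, clamped on a steel tilting table in a grey base 130 x 140 mm; it stays put unless pushed hard. Origin on the tilt axis, 9 mm below the part's underside, z its face normal; the orange spot lies at (-18, +17, +37) mm in its frame; a boss with a blue ring, not the one wanted, at (+22, -18, +37) mm.
- screwdriver_mid (a point): Screwdriver with red handle lying on the bench, a bystander; point 10 mm above its underside.
- hexkey_mid (a point): Dark hexagon key lying on the bench, 100 x 30 mm, a bystander.
- collet_holder_mid (a point): Steel tool holder standing on the bench, 48 mm across, 70 mm high, a bystander; point 10 mm above its foot.
- clamp_mid (a point): Blue C-clamp lying on the bench, about 85 x 110 mm, a bystander.
- tape_mid (a point): Yellow ring of tape lying flat, 76 mm across, 24 mm high, a bystander.
- bar_mid (a point): Aluminium bar 30 x 130 x 18 mm lying on the bench, a bystander.
- tray_mid (a point): Red parts tray 100 x 140 x 45 mm, a bystander.
Not all that is in view belongs to the job. What is shaped like the part that bears probe_grip but purple is not meant.

How it is judged:
By the outcome, as a careful person would: the job done as asked, in the order asked, and still so for the second after the job is handed in, while the arm keeps its last pose, push and grip.
It also fails if it takes over 51 s, if anything falls off the work surface, if the arm or the gripper's body presses on something with over 40 N, if the wrist force passes 120 N, or if a joint passes its speed limit or range.

## Working session

There is one attempt and no reset: what is moved stays moved. The work goes in short steps, Python scripts to look and compute and a tool call to move; the robot and the scene stay as the last step left them, time stands still between calls to the robot, and variables do not carry over. Pictures are saved under pics/ and viewed, and the job is handed in when it is done.

Besides the shell and the picture viewer there is one more tool, called after "Call:" in YAML: its name, and indented under it one key for each argument. jog_arm: Moves the arm, as the interface text tells. Its arguments: {"type":"object","properties":{"jaw":{"type":"array","items":{"type":"number"}},"linear":{"type":"array","items":{"type":"array","items":{"type":"number"}}},"delta_rot":{"type":"array","items":{"type":"array","items":{"type":"number"}}}},"required":["jaw","linear","delta_rot"]}

```bash
mkdir -p pics; ls
python3 - <<'E'
from workcell import bot
import cv2,numpy as np
for n in("side","top"):
    p,d=bot.camera(n); np.savez(f"{n}0.npz",p=p,d=d)
    cv2.imwrite(f"pics/{n}0.png",p[:,:,::-1]); print(n,bot.calibration(n))
print(bot.get_obs())
E
```

```text
pics
side {'fovy': 42.3499112190317, 'cx': 318.68429164680765, 'cy': 240.73446107770036, 'k1': -0.12480064563215525, 'origin': array([0.43278254, 1.23049874, 0.81647388]), 'orientation': array([-0.04083146,  0.8751231 , -0.48119894,  0.03065844])}
top {'fovy': 49.65395664254236, 'cx': 324.6062754917368, 'cy': 244.851976902807, 'k1': -0.00011470464532069708, 'origin': array([0.48437563, 0.12451316, 1.32993741]), 'orientation': array([ 0.71668077, -0.6968665 ,  0.0170023 , -0.02137003])}
{'clock': 0.1, 'joint_pos': array([-1.24499441e+00,  2.41375574e-01,  3.87891813e-03,  1.33518152e+00,
       -6.35106515e-07,  1.57080150e+00]), 'joint_vel': array([ 0.00103019, -0.00149254,  0.00303621,  0.00031165, -0.00012222,
       -0.00136002]), 'tau': array([-6.67947152e-04, -3.73137975e+01,  2.53010416e+01,  1.08653057e-02,
       -6.94023629e-05, -2.12405308e-05]), 'eef_pos': array([ 0.15985435, -0.47316512,  0.22369065]), 'tool_rot': array([ 8.12423088e-01, -5.83067613e-01, -7.64616781e-04, -5.48360658e-04]), 'ft_force': array([-0.11637941,  0.29711392, -0.50721935]), 'ft_torque': array([-0.0054073 , -0.04203133, -0.01548898]), 'grip_width': 0.08526443953114875}
```

View pics/side0.png

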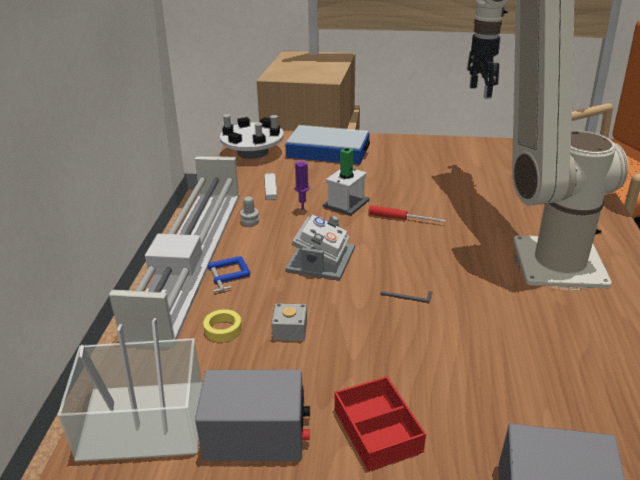

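View pics/top0.png

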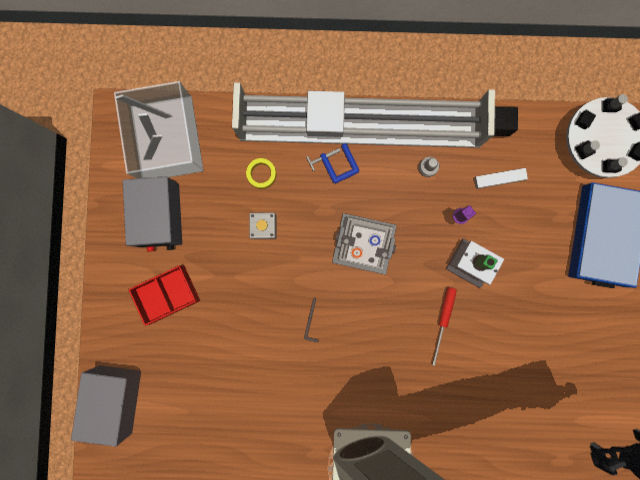

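```bash
cat > h.py <<'E'
import numpy as np,cv2
from scipy.spatial.transform import Rotation as R
from workcell import bot
def cal(n):
    c=bot.calibration(n); f=240/np.tan(np.radians(c['fovy'])/2)
    K=np.array([[f,0,c['cx']],[0,f,c['cy']],[0,0,1.]]); return K,np.array([c['k1'],0,0,0.]),np.array(c['origin']),R.from_quat(c['orientation']).as_matrix()
def cloud(n,d):
    K,D,o,M=cal(n); v,u=np.mgrid[:480,:640]
    uv=np.stack([u,v],-1).reshape(-1,1,2).astype(float)
    s=cv2.undistortPoints(uv,K,D).reshape(480,640,2)
    P=np.concatenate([s,np.ones((480,640,1))],-1)*d[...,None]
    return P@M.T+o
def ray(n,uv):
    K,D,o,M=cal(n); s=cv2.undistortPoints(np.array(uv,float).reshape(-1,1,2),K,D).reshape(-1,2)
    return o,np.c_[s,np.ones(len(s))]@M.T
def onz(n,uv,z):
    o,r=ray(n,uv); return o+r*((z-o[2])/r[:,2])[:,None]
def proj(n,P):
    K,D,o,M=cal(n); P=np.atleast_2d(P)
    rv=cv2.Rodrigues(M.T)[0]; return cv2.projectPoints(P,rv,-M.T@o,K,D)[0].reshape(-1,2)
E
python3 - <<'E'
from h import *
for n,bx in(("top",[(330,200,400,285),(435,195,515,295),(240,205,285,245)]),("side",[(285,205,360,275),(285,140,375,215),(265,295,315,345)])):
    z=np.load(n+"0.npz"); p=z['p'];
    ims=[cv2.resize(p[b:d,a:c,::-1],(int((c-a)*380/(d-b)),380),interpolation=cv2.INTER_CUBIC) for a,b,c,d in bx]
    im=np.hstack(ims); im=cv2.resize(im,None,fx=min(1,800/im.shape[1]),fy=min(1,800/im.shape[1])) ;cv2.imwrite(f"pics/{n}crop.png",im); print(im.shape)
    C=cloud(n,z['d'])
    bench=C[(abs(C[...,2])<.02)&(z['d']>0)]; print(n,"bench z",np.median(bench[:,2]), (z['d']==0).mean())
    for uv in ([(262,225),(357,253),(375,240),(486,262),(463,214),(470,275)] if n=="top" else [(289,312),(331,237),(319,222),(347,160),(302,170)]):
        print(uv,C[uv[1],uv[0]].round(4))
E
```

```text
(291, 800, 3)
top bench z 0.001059020360475449 0.003951822916666667
(262, 225) [0.5983 0.2893 0.0542]
(357, 253) [0.5347 0.0546 0.0803]
(375, 240) [0.5662 0.0135 0.0967]
(486, 262) [ 0.5192 -0.2306  0.1632]
(463, 214) [ 0.6293 -0.1845  0.1364]
(470, 275) [ 0.4897 -0.2354  0.0164]
(245, 800, 3)
side bench z 0.0015995226616905 0.0038541666666666668
(289, 312) [0.5974 0.2937 0.0513]
(331, 237) [0.5345 0.0599 0.0819]
(319, 222) [0.5653 0.0198 0.0958]
(347, 160) [ 0.517  -0.2265  0.1385]
(302, 170) [ 0.6287 -0.1818  0.1276]
```

View pics/topcrop.png

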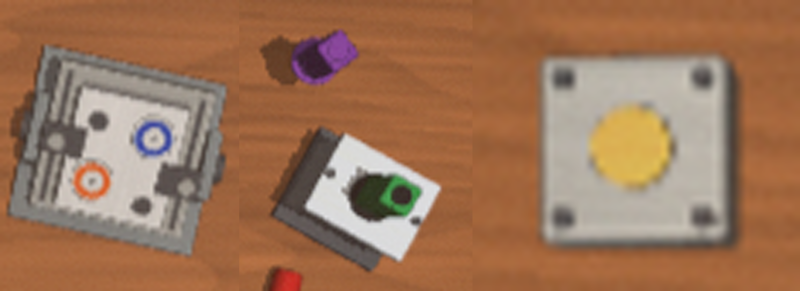

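View pics/sidecrop.png

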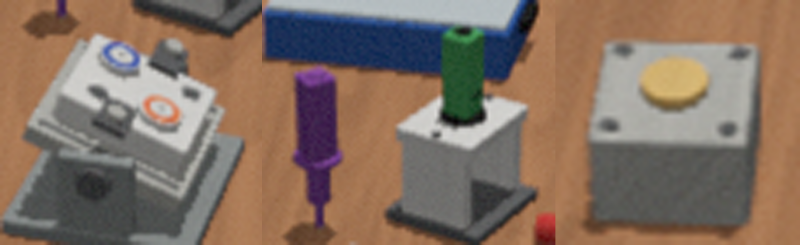

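Run:
```python
from h import *
S={}
for n in("top","side"):
    z=np.load(n+"0.npz"); p=z['p'];d=z['d'];C=cloud(n,d);hsv=cv2.cvtColor(p,cv2.COLOR_RGB2HSV).astype(int)
    H,Sa,V=hsv[...,0],hsv[...,1],hsv[...,2]
    v,u=np.mgrid[:480,:640]
    def box(a,b,c,e): return (u>=a)&(u<c)&(v>=b)&(v<e)
    bx={"top":[(335,205,400,285),(435,225,515,295),(240,205,285,245)],"side":[(285,205,360,275),(320,140,375,215),(265,295,315,345)]}[n]
    pad=box(*bx[2])&(H>18)&(H<32)&(Sa>110)
    m=C[pad]; uv=np.array([u[pad].mean(),v[pad].mean()])
    print(n,"pad n",pad.sum(),uv,"depthmed",np.median(m,0).round(4),"onz",onz(n,uv,.051).round(4))
    org=box(*bx[0])&((H<14))&(Sa>130)&(V>120)
    org&=(C[...,2]>0.05)
    c=np.argwhere(org)[:,::-1].astype(np.float32); (e)=cv2.fitEllipse(c); 
    print(n,"orange",org.sum(),c.mean(0),C[org].mean(0).round(4))
    blu=box(*bx[0])&(H>105)&(H<130)&(Sa>90)&(C[...,2]>.05)
    c2=np.argwhere(blu)[:,::-1]; print("blue",blu.sum(),c2.mean(0),C[blu].mean(0).round(4))
    # plane fit on light face pixels
    sp=C[org].mean(0); bl=C[blu].mean(0)
    face=box(*bx[0])&(np.linalg.norm(C-(sp+bl)/2,axis=-1)<.04)&(Sa<60)&(V>120)
    P=C[face]
    # ransac plane
    rng=np.random.default_rng(0);best=None
    for i in range(500):
        a=P[rng.choice(len(P),3,False)];nn=np.cross(a[1]-a[0],a[2]-a[0]);L=np.linalg.norm(nn)
        if L<1e-6: continue
        nn/=L; inl=abs((P-a[0])@nn)<.0015
        if best is None or inl.sum()>best.sum(): best=inl
    q=P[best];c0=q.mean(0);nn=np.linalg.svd(q-c0)[2][2];nn*=np.sign(nn[2])
    print("plane",best.sum(),len(P),nn.round(4),"tilt",np.arccos(nn[2]).round(4),"az",np.arctan2(nn[1],nn[0]).round(3),"h spot",((sp-c0)@nn).round(4),"h blue",((bl-c0)@nn).round(4),"std",((q-c0)@nn).std())
    gr=box(*bx[1])&(H>45)&(H<80)&(Sa>120)
    top=gr&(abs(C[...,2]-.16)<.006)
    print("green",gr.sum(),"top",top.sum(),C[top].mean(0).round(4),np.percentile(C[gr],[5,50,95],axis=0).round(4).tolist())
    c=np.argwhere(top)[:,::-1].astype(np.float32); 
    W=onz(n,c,.16)[:,:2]; hull=cv2.minAreaRect((W*1000).astype(np.float32)); print("rect",hull)
    st=(abs(C[...,2]-.085)<.005)&box(bx[1][0],bx[1][1],bx[1][2],bx[1][3])&(d>0)
    W=onz(n,np.argwhere(st)[:,::-1],.085)[:,:2]; print("plate",st.sum(),cv2.minAreaRect((W*1000).astype(np.float32)))
    mb=(abs(C[...,2]-.045)<.004)&box(*bx[2])
    W=onz(n,np.argwhere(mb)[:,::-1],.045)[:,:2]; print("master",cv2.minAreaRect((W*1000).astype(np.float32)))
```

```text
top pad n 94 [261.35106383 224.71276596] depthmed [0.5986 0.2918 0.052 ] onz [[0.5993 0.2914 0.051 ]]
top orange 54 [357.96295 251.12962] [0.5312 0.0626 0.1968]
blue 39 [374.46153846 239.92307692] [0.5664 0.0146 0.0952]Traceback (most recent call last):
  File "<stdin>", line 25, in <module>
  File "numpy/random/_generator.pyx", line 864, in numpy.random._generator.Generator.choice
ValueError: a must be a positive integer unless no samples are taken
```

```bash
cat > est.py <<'E'
from h import *
for n in("top","side"):
    z=np.load(n+"0.npz"); p=z['p'];d=z['d'];C=cloud(n,d);hsv=cv2.cvtColor(p,cv2.COLOR_RGB2HSV).astype(int)
    H,Sa,V=hsv[...,0],hsv[...,1],hsv[...,2]
    v,u=np.mgrid[:480,:640]
    def box(a,b,c,e): return (u>=a)&(u<c)&(v>=b)&(v<e)
    bx={"top":[(335,205,400,285),(435,225,515,295),(240,205,285,245)],"side":[(285,205,360,275),(320,140,375,215),(265,295,315,345)]}[n]
    pad=box(*bx[2])&(H>18)&(H<32)&(Sa>110)
    uv=np.array([u[pad].mean(),v[pad].mean()])
    print(n,"pad n",pad.sum(),uv,"depthmed",np.median(C[pad],0).round(4),"onz",onz(n,uv,.051).round(4))
    zz=(C[...,2]>.05)&(C[...,2]<.13)
    org=box(*bx[0])&((H<14))&(Sa>110)&(V>120)&zz
    blu=box(*bx[0])&(H>105)&(H<130)&(Sa>60)&zz
    for k,m in(("org",org),("blu",blu)):
        c=np.argwhere(m)[:,::-1]; print(k,m.sum(),c.mean(0).round(2),c.min(0),c.max(0),np.median(C[m],0).round(4))
    sp=np.median(C[org],0); bl=np.median(C[blu],0)
    face=box(*bx[0])&(np.linalg.norm(C-(sp+bl)/2,axis=-1)<.045)&(Sa<60)&(V>120)
    P=C[face]
    rng=np.random.default_rng(0);best=None
    for i in range(1000):
        a=P[rng.choice(len(P),3,False)];nn=np.cross(a[1]-a[0],a[2]-a[0]);L=np.linalg.norm(nn)
        if L<1e-6: continue
        nn/=L; inl=abs((P-a[0])@nn)<.0025
        if best is None or inl.sum()>best.sum(): best=inl
    q=P[best];c0=q.mean(0);nn=np.linalg.svd(q-c0)[2][2];nn*=np.sign(nn[2])
    print("plane",best.sum(),len(P),nn.round(4),"tilt",np.arccos(nn[2]).round(4),"az",np.arctan2(nn[1],nn[0]).round(3),"h spot",((sp-c0)@nn).round(4),"h blue",((bl-c0)@nn).round(4),"std",((q-c0)@nn).std())
    gr=box(*bx[1])&(H>45)&(H<80)&(Sa>120)
    top=gr&(abs(C[...,2]-.16)<.006)
    print("green",gr.sum(),"top",top.sum(),C[top].mean(0).round(4))
    if top.sum()>4:
        W=onz(n,np.argwhere(top)[:,::-1],.16)[:,:2]; print("rect",cv2.minAreaRect((W*1000).astype(np.float32)))
    st=(abs(C[...,2]-.085)<.005)&box(*bx[1])&(d>0)
    W=onz(n,np.argwhere(st)[:,::-1],.085)[:,:2]; print("plate",st.sum(),cv2.minAreaRect((W*1000).astype(np.float32)))
    mb=(abs(C[...,2]-.045)<.004)&box(*bx[2])
    W=onz(n,np.argwhere(mb)[:,::-1],.045)[:,:2]; print("master",cv2.minAreaRect((W*1000).astype(np.float32)))
E
python3 est.py
```

```text
top pad n 94 [261.35106383 224.71276596] depthmed [0.5986 0.2918 0.052 ] onz [[0.5993 0.2914 0.051 ]]
org 54 [356.35 252.28] [351 247] [361 257] [0.5368 0.056  0.0809]
blu 45 [374.18 239.98] [369 236] [379 244] [0.5659 0.016  0.0957]
plane 437 738 [-0.3521  0.0664  0.9336] tilt 0.3665 az 2.955 h spot 0.0062 h blue 0.0071 std 0.0013721619927726447
green 69 top 67 [ 0.5197 -0.2378  0.16  ]
rect ((519.8033447265625, -238.98074340820312), (23.7517032623291, 24.49068832397461), 60.327850341796875)
plate 795 ((521.2700805664062, -239.7382049560547), (91.22283172607422, 70.88873291015625), 62.25157928466797)
master ((600.4060668945312, 291.83062744140625), (62.7629280090332, 62.30582809448242), 1.9184136390686035)
side pad n 91 [288.97802198 311.75824176] depthmed [0.597 0.294 0.052] onz [[0.5976 0.2926 0.051 ]]
org 17 [330.76 236.71] [326 233] [335 239] [0.534  0.06   0.0814]
blu 31 [319.1  220.65] [314 217] [324 224] [0.5671 0.0162 0.0963]
plane 372 535 [-0.3575  0.0742  0.931 ] tilt 0.3738 az 2.937 h spot 0.0064 h blue 0.0053 std 0.001260274287861337
green 299 top 48 [ 0.5192 -0.2335  0.1589]
rect ((518.773193359375, -231.81411743164062), (28.425098419189453, 31.249210357666016), 4.174863815307617)
plate 346 ((519.57177734375, -240.30699157714844), (107.66311645507812, 78.38153839111328), 62.2823486328125)
master ((598.0303955078125, 293.95184326171875), (64.1257553100586, 71.46694946289062), 2.057929515838623)
```

```bash
cat >> h.py <<'E'
def down(th,n=(0,0,1)):
    """tool z = -n, tool x = horizontal dir th projected perpendicular to n"""
    n=np.array(n,float);n/=np.linalg.norm(n);x=np.array([np.cos(th),np.sin(th),0]);x-=x@n*n;x/=np.linalg.norm(x)
    return np.c_[x,np.cross(-n,x),-n]
def move(p,M):
    o=bot.get_obs();Rm=R.from_quat(o['tool_rot']).as_matrix()
    print("t",o['clock'],"eef",o['eef_pos'].round(4),"f",o['ft_force'].round(2),"w",o['grip_width'].round(4))
    print("lin",(Rm.T@(np.array(p)-o['eef_pos'])).round(4),"rot",np.degrees(R.from_matrix(Rm.T@M).as_rotvec()).round(2),"j",o['joint_pos'].round(3))
E
python3 - <<'E'
from h import *
move([.520,-.239,.235],down(np.radians(-28)))
E
```

```text
Traceback (most recent call last):
  File "h.py", line 27, in move
    print("t",o['clock'],"eef",o['eef_pos'].round(4),"f",o['ft_force'].round(2),"w",o['grip_width'].round(4))
                                                                                    ^^^^^^^^^^^^^^^^^^^^^
AttributeError: 'float' object has no attribute 'round'
```

```bash
sed -i "s/o\['grip_width'\].round(4)/round(o['grip_width'],4)/" h.py
python3 - <<'E'
from h import *
move([.520,-.239,.235],down(np.radians(-28)))
E
```

```text
t 0.1 eef [ 0.1599 -0.4732  0.2237] f [-0.12  0.3  -0.51] w 0.0853
lin [-0.1066 -0.4161 -0.0111] rot [-4.000e-02  1.000e-01 -4.333e+01] j [-1.245  0.241  0.004  1.335 -0.     1.571]
```

Call:
jog_arm:
  jaw: [0,0,0,0,0,0,0,0]
  linear:
    - [-0.008,-0.031,-0.001]
    - [-0.018,-0.069,-0.002]
    - [-0.027,-0.107,-0.003]
    - [-0.036,-0.145,-0.004]
    - [-0.045,-0.183,-0.005]
    - [-0.054,-0.221,-0.006]
    - [-0.064,-0.259,-0.007]
    - [-0.073,-0.295,-0.008]
  delta_rot:
    - [0,0,-3]
    - [0,0,-7]
    - [0,0,-11]
    - [0,0,-15]
    - [0,0,-19]
    - [0,0,-23]
    - [0,0,-27]
    - [0,0,-31]

```text
clock: 0.77
eef_pos: [0.4174, -0.3084, 0.2322]
tool_rot: [0.939, -0.343, -0.0, -0.0]
ft_force: [1.1, -1.3, -0.6]
grip_width: 0.0853
```

Run:
```python
from h import *
move([.520,-.239,.235],down(np.radians(-28)))
```

```text
t 0.7667 eef [ 0.4174 -0.3084  0.2322] f [ 1.08 -1.27 -0.57] w 0.0853
lin [ 0.0337 -0.1192 -0.0029] rot [-1.000e-02  5.000e-02 -1.211e+01] j [-0.636  0.276  0.072  1.368  0.     1.635]
```

Call:
jog_arm:
  jaw: [0,0,0,0,0,0,0,0]
  linear:
    - [0.01,-0.035,-0.001]
    - [0.02,-0.07,-0.002]
    - [0.028,-0.1,-0.003]
    - [0.032,-0.116,-0.003]
    - [0.033,-0.119,-0.003]
    - [0.033,-0.119,-0.003]
    - [0.033,-0.119,-0.003]
    - [0.033,-0.119,-0.003]
  delta_rot:
    - [0,0,-3]
    - [0,0,-6]
    - [0,0,-9]
    - [0,0,-12]
    - [0,0,-12]
    - [0,0,-12]
    - [0,0,-12]
    - [0,0,-12]

```text
clock: 1.43
eef_pos: [0.5172, -0.2415, 0.2353]
tool_rot: [0.969, -0.246, -0.0, 0.0]
ft_force: [-0.6, -0.3, 0.0]
grip_width: 0.0851
```

Run:
```python
from h import *
move([.520,-.239,.123],down(np.radians(-28)))
for n,bx in (("top",(425,185,525,305)),("side",(280,60,400,220))):
    p,d=bot.camera(n);np.savez(n+"1.npz",p=p,d=d);a,b,c,e=bx
    cv2.imwrite(f"pics/{n}1.png",cv2.resize(p[b:e,a:c,::-1],None,fx=4,fy=4,interpolation=cv2.INTER_CUBIC)[:600])
```

```text
t 1.4333 eef [ 0.5172 -0.2415  0.2353] f [-0.62 -0.34  0.02] w 0.0851
lin [ 0.0013 -0.0036  0.1123] rot [ 0.02  0.05 -0.45] j [-0.437  0.38   0.227  1.419 -0.     1.631]
```

View pics/side1.png

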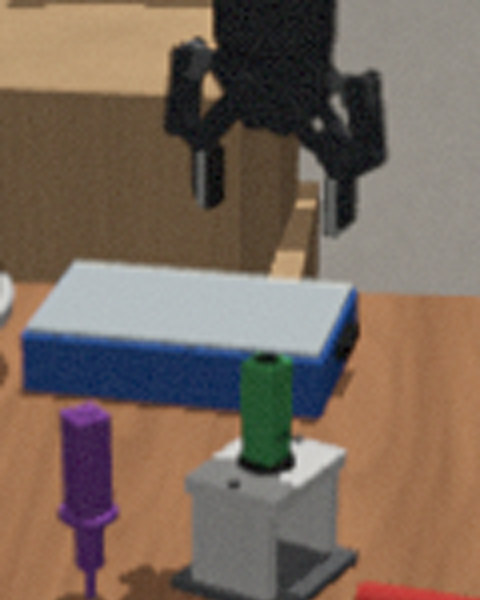

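View pics/top1.png

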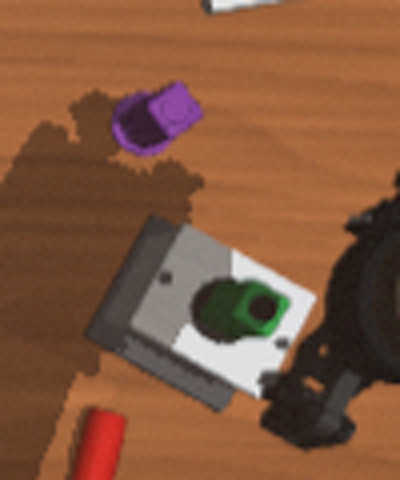

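Run:
```python
from h import *
o=bot.get_obs();M=R.from_quat(o['tool_rot']).as_matrix();e=o['eef_pos']
for n in("top","side"):
    q=np.array([e+M@[0,0,.017],e+M@[.045,0,.004],e+M@[-.045,0,.004],[.52,-.239,.16]])
    b={"top":(425,185),"side":(280,60)}[n]; print(n,((proj(n,q)-b)*4).round(0).tolist())
```

```text
top [[296.0, 310.0], [346.0, 236.0], [263.0, 383.0], [257.0, 307.0]]
side [[270.0, 275.0], [211.0, 242.0], [332.0, 270.0], [265.0, 361.0]]
```

Run:
```python
from h import *
o=bot.get_obs();M=R.from_quat(o['tool_rot']).as_matrix();e=o['eef_pos']
z=np.load("side1.npz");C=cloud("side",z['d']);p=z['p']
L=(C-e)@M
m=(abs(L)<.1).all(-1)&(z['d']>0)
q=L[m]
for s in(-1,1):
    a=q[(q[:,0]*s>.025)]; print(s,len(a),np.percentile(a[:,2],[90,97,100]).round(4)); b=a[a[:,2]>np.percentile(a[:,2],90)]; print(b.mean(0).round(4))
h=np.histogram(q[:,2],bins=np.arange(-.1,.1,.01));print(h)
```

```text
-1 406 [-0.0383 -0.0277 -0.0207]
[-0.0506 -0.0049 -0.0308]
1 349 [-0.0233  0.095   0.0989]
[ 0.0758 -0.0875  0.0875]
(array([179, 198, 151,  73,  68,  61,  55,  40,   0,   0,   0,   0,   0,
         0,   0,   0,   1,  50,  47]), array([-1.00000000e-01, -9.00000000e-02, -8.00000000e-02, -7.00000000e-02,
       -6.00000000e-02, -5.00000000e-02, -4.00000000e-02, -3.00000000e-02,
       -2.00000000e-02, -1.00000000e-02, -5.55111512e-17,  1.00000000e-02,
        2.00000000e-02,  3.00000000e-02,  4.00000000e-02,  5.00000000e-02,
        6.00000000e-02,  7.00000000e-02,  8.00000000e-02,  9.00000000e-02]))
```

Run:
```python
from h import *
e=np.array([.1599,-.4732,.2237]);M=R.from_quat([0.812423,-0.583068,0,0]).as_matrix()
for n,k in(("top","0"),("side","0"),("top","1"),("side","1")):
    if k=="1":
        o=bot.get_obs();M=R.from_quat(o['tool_rot']).as_matrix();e=o['eef_pos']
    z=np.load(n+k+".npz");p=z['p'].copy();C=cloud(n,z['d'])
    q=proj(n,np.array([e,e+M@[0,0,.017],e+M@[.0425,0,.004],e+M@[-.0425,0,.004]]))
    L=(C-e)@M; m=(abs(L)<[.075,.05,.12]).all(-1)&(L[...,2]<.05)&(z['d']>0); a=L[m]
    print(n,k,m.sum(),"maxz",np.sort(a[:,2])[-12:].round(3),"x range",a[:,0].min().round(3),a[:,0].max().round(3), "y",a[:,1].min().round(3),a[:,1].max().round(3))
    c=q[0].astype(int); x0,y0=max(c[0]-50,0),max(c[1]-50,0)
    im=cv2.resize(p[y0:y0+90,x0:x0+100,::-1],None,fx=4,fy=4,interpolation=cv2.INTER_NEAREST)
    for w in q: cv2.circle(im,tuple(int(t) for t in (w-[x0,y0]+.5)*4),3,(0,0,255),-1)
    cv2.imwrite(f"pics/g_{n}{k}.png",im)
ims=[cv2.imread(f"pics/g_{a}.png") for a in("top0","side0","top1","side1")]
W=np.zeros((800,800,3),np.uint8)
for i,im in enumerate(ims): W[(i//2)*370:(i//2)*370+im.shape[0],(i%2)*400:(i%2)*400+im.shape[1]]=im
cv2.imwrite("pics/g.png",cv2.resize(W[:740],None,fx=.8,fy=.8))
```

```text
top 0 767 maxz [-0.024 -0.023 -0.022 -0.022 -0.022 -0.021 -0.021 -0.021 -0.021 -0.021
 -0.019 -0.018] x range -0.075 0.048 y -0.023 0.011
side 0 782 maxz [-0.024 -0.024 -0.024 -0.023 -0.023 -0.023 -0.022 -0.022 -0.022 -0.022
 -0.021 -0.02 ] x range -0.075 0.074 y -0.022 0.013
top 1 590 maxz [-0.03  -0.03  -0.029 -0.029 -0.028 -0.028 -0.028 -0.028 -0.026 -0.024
 -0.022 -0.021] x range -0.075 0.073 y -0.022 0.014
side 1 1241 maxz [-0.024 -0.024 -0.024 -0.024 -0.024 -0.024 -0.024 -0.023 -0.022 -0.022
 -0.021 -0.021] x range -0.075 0.074 y -0.026 0.018
```

View pics/g.png

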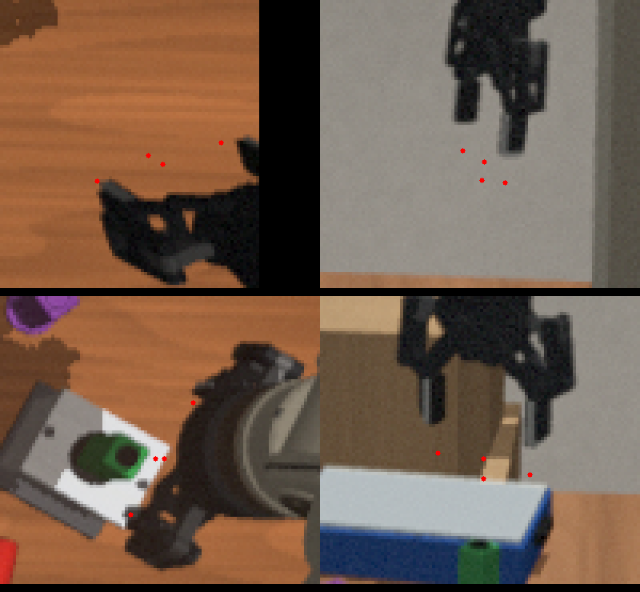

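Call:
jog_arm:
  jaw: [0.6,0.6,0.6,0.6,0.6,0.6,0.6,0.6]
  linear:
    - [0,0,0]
    - [0,0,0]
    - [0,0,0]
    - [0,0,0]
    - [0,0,0]
    - [0,0,0]
    - [0,0,0]
    - [0,0,0]
  delta_rot:
    - [0,0,0]
    - [0,0,0]
    - [0,0,0]
    - [0,0,0]
    - [0,0,0]
    - [0,0,0]
    - [0,0,0]
    - [0,0,0]

```text
clock: 2.2
eef_pos: [0.5184, -0.2407, 0.2355]
tool_rot: [0.97, -0.245, -0.0, 0.0]
ft_force: [0.2, 0.2, -0.2]
grip_width: 0.0343
```

```bash
cat > fing.py <<'E'
from h import *
import sys
k=sys.argv[1]
ims=[]
o=bot.get_obs();M=R.from_quat(o['tool_rot']).as_matrix();e=o['eef_pos'];print(o['clock'],e.round(4),o['grip_width'],o['ft_force'].round(2))
for n in("top","side"):
    p,d=bot.camera(n);np.savez(n+k+".npz",p=p,d=d);C=cloud(n,d)
    q=proj(n,np.array([e,e+M@[0,0,.017]]))
    L=(C-e)@M; m=(abs(L)<[.075,.05,.12]).all(-1)&(L[...,2]<.03)&(d>0)&(p.max(-1)<90); a=L[m]
    t=a[a[:,2]>a[:,2].max()-.02]
    print(n,m.sum(),"maxz",np.sort(a[:,2])[-12:].round(3),"tip mean",t.mean(0).round(4),"xr",t[:,0].min().round(3),t[:,0].max().round(3),"yr",t[:,1].min().round(3),t[:,1].max().round(3))
    c=q[0].astype(int); x0,y0=max(c[0]-50,0),max(c[1]-60,0)
    im=cv2.resize(p[y0:y0+120,x0:x0+100,::-1],None,fx=4,fy=4,interpolation=cv2.INTER_NEAREST)
    for w in q: cv2.circle(im,tuple(int(t) for t in (w-[x0,y0]+.5)*4),3,(0,0,255),-1)
    ims.append(im)
cv2.imwrite(f"pics/f{k}.png",np.hstack(ims))
E
python3 fing.py 2
```

```text
2.2 [ 0.5184 -0.2407  0.2355] 0.03429029702801628 [ 0.19  0.17 -0.16]
top 562 maxz [-0.02  -0.02  -0.018 -0.018 -0.018 -0.017 -0.017 -0.016 -0.015 -0.014
 -0.013 -0.011] tip mean [-0.0065 -0.0094 -0.0217] xr -0.03 0.027 yr -0.014 -0.001
side 1225 maxz [-0.013 -0.012 -0.011 -0.011 -0.011 -0.011 -0.011 -0.01  -0.01  -0.01
 -0.009 -0.006] tip mean [-0.0022 -0.0027 -0.0181] xr -0.033 0.03 yr -0.014 0.015
```

View pics/f2.png

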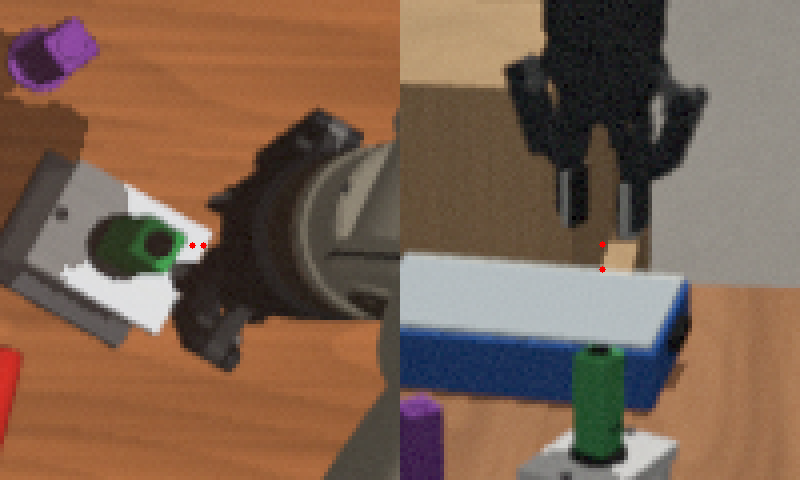

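Run:
```python
from h import *
move([.520,-.239,.102],down(np.radians(-28.5)))
```

```text
t 2.3 eef [ 0.5184 -0.2407  0.2355] f [ 0.58 -0.21 -0.59] w 0.0342
lin [ 0.0006 -0.0023  0.1335] rot [0.   0.   0.17] j [-0.435  0.381  0.229  1.419 -0.     1.63 ]
```

Call:
jog_arm:
  jaw: [0.35,0.35,0.35,0.35,0.35,0.35,0.35,0.35]
  linear:
    - [0.001,-0.002,0.0]
    - [0.001,-0.002,0.01]
    - [0.001,-0.002,0.035]
    - [0.001,-0.002,0.06]
    - [0.001,-0.002,0.08]
    - [0.001,-0.002,0.085]
    - [0.001,-0.002,0.085]
    - [0.001,-0.002,0.085]
  delta_rot:
    - [0,0,0]
    - [0,0,0]
    - [0,0,0]
    - [0,0,0]
    - [0,0,0]
    - [0,0,0]
    - [0,0,0]
    - [0,0,0]

```text
clock: 2.97
eef_pos: [0.5204, -0.2395, 0.1508]
tool_rot: [0.97, -0.245, 0.0, 0.0]
ft_force: [0.1, -0.2, 0.4]
grip_width: 0.0555
```

```bash
python3 fing.py 3
python3 - <<'E'
from h import *
move([.520,-.239,.102],down(np.radians(-28.5)))
E
```

```text
2.9667 [ 0.5204 -0.2395  0.1508] 0.05549339619530073 [ 0.07 -0.21  0.36]
top 591 maxz [0.025 0.025 0.025 0.026 0.026 0.027 0.027 0.027 0.028 0.028 0.029 0.03 ] tip mean [-0.0031 -0.009   0.0207] xr -0.012 0.012 yr -0.014 0.008
side 1328 maxz [0.028 0.028 0.029 0.029 0.029 0.029 0.029 0.029 0.029 0.029 0.03  0.03 ] tip mean [-0.0036 -0.0059  0.0203] xr -0.015 0.015 yr -0.017 0.015
t 3.0667 eef [ 0.5212 -0.2399  0.1521] f [-0.12  0.31  0.17] w 0.0555
lin [-0.0017 -0.0002  0.0501] rot [-0.01 -0.17  0.17] j [-0.431  0.422  0.072  1.217  0.     1.634]
```

View pics/f3.png

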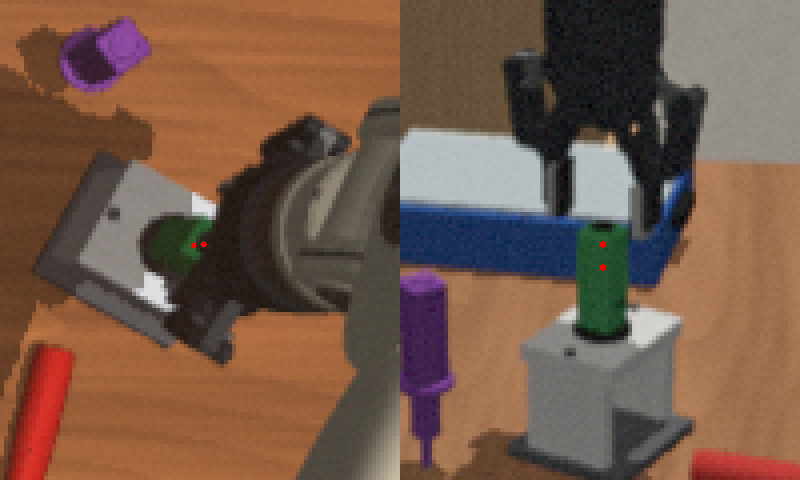

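Call:
jog_arm:
  jaw: [0.35,0.35,0.35,0.35,0.35,0.35,0.35,0.35]
  linear:
    - [-0.001,0,0.006]
    - [-0.001,0,0.018]
    - [-0.001,0,0.03]
    - [-0.001,0,0.04]
    - [-0.001,0,0.046]
    - [-0.001,0,0.049]
    - [-0.001,0,0.05]
    - [-0.001,0,0.05]
  delta_rot:
    - [0,0,0]
    - [0,0,0]
    - [0,0,0]
    - [0,0,0]
    - [0,0,0]
    - [0,0,0]
    - [0,0,0]
    - [0,0,0]

```text
clock: 3.73
eef_pos: [0.5194, -0.2391, 0.1006]
tool_rot: [0.97, -0.245, 0.0, 0.0]
ft_force: [-0.1, -0.5, 0.9]
grip_width: 0.0554
```

```bash
python3 fing.py 4
python3 - <<'E'
from h import *
move([.520,-.239,.102],down(np.radians(-28.5)))
E
```

```text
3.7333 [ 0.5194 -0.2391  0.1006] 0.05538886120300756 [-0.07 -0.52  0.92]
top 582 maxz [0.026 0.026 0.026 0.027 0.027 0.027 0.027 0.027 0.028 0.028 0.029 0.029] tip mean [-0.0021 -0.0303  0.0182] xr -0.032 0.034 yr -0.046 0.042
side 1420 maxz [0.011 0.012 0.012 0.012 0.012 0.012 0.013 0.014 0.014 0.014 0.014 0.015] tip mean [-0.0034 -0.0072  0.0059] xr -0.021 0.017 yr -0.044 0.049
t 3.8333 eef [ 0.5197 -0.2392  0.1011] f [-1.07 -0.47  0.69] w 0.0554
lin [ 0.0002 -0.0003 -0.0009] rot [-0.   -0.06  0.17] j [-0.431  0.46  -0.009  1.1    0.     1.634]
```

View pics/f4.png

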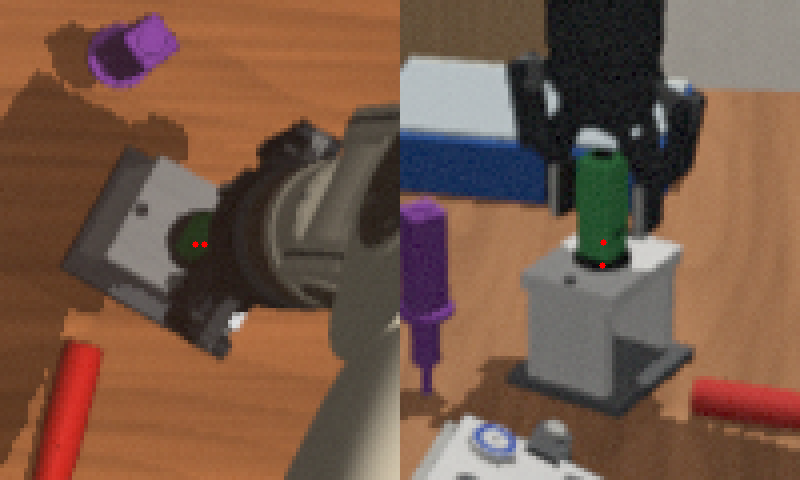

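Call:
jog_arm:
  jaw: [1,1,1,1,1,1,1,1]
  linear:
    - [0,0,0]
    - [0,0,0]
    - [0,0,0]
    - [0,0,0]
    - [0,0,0]
    - [0,0,0]
    - [0,0,0]
    - [0,0,0]
  delta_rot:
    - [0,0,0]
    - [0,0,0]
    - [0,0,0]
    - [0,0,0]
    - [0,0,0]
    - [0,0,0]
    - [0,0,0]
    - [0,0,0]

```text
clock: 4.5
eef_pos: [0.5199, -0.2392, 0.1012]
tool_rot: [0.97, -0.245, 0.001, 0.0]
ft_force: [1.1, 1.5, 5.2]
grip_width: 0.0252
```

Run:
```python
from h import *
print(bot.get_obs()['ft_torque'])
move([.520,-.239,.23],down(np.radians(-28.5)))
```

```text
[ 0.02974167 -0.14928656 -0.02169471]
t 4.5 eef [ 0.5199 -0.2392  0.1012] f [1.06 1.51 5.16] w 0.0252
lin [ 0.0002 -0.0002 -0.1288] rot [-0.01 -0.09  0.17] j [-0.431  0.46  -0.01   1.1    0.     1.634]
```

Call:
jog_arm:
  jaw: [1,1,1,1,1,1,1,1]
  linear:
    - [0,0,-0.003]
    - [0,0,-0.013]
    - [0,0,-0.033]
    - [0,0,-0.058]
    - [0,0,-0.085]
    - [0,0,-0.11]
    - [0,0,-0.125]
    - [0,0,-0.13]
  delta_rot:
    - [0,0,0]
    - [0,0,0]
    - [0,0,0]
    - [0,0,0]
    - [0,0,0]
    - [0,0,0]
    - [0,0,0]
    - [0,0,0]

```text
clock: 5.17
eef_pos: [0.5198, -0.2394, 0.2336]
tool_rot: [0.97, -0.245, 0.002, 0.0]
ft_force: [0.5, -0.6, -2.2]
grip_width: 0.0253
```

```bash
python3 fing.py 5
python3 - <<'E'
from h import *
move([.598,.292,.23],down(np.radians(25)))
E
```

```text
5.1667 [ 0.5198 -0.2394  0.2336] 0.02527916430526504 [ 0.52 -0.65 -2.23]
top 687 maxz [0.012 0.012 0.013 0.013 0.013 0.013 0.013 0.013 0.013 0.013 0.014 0.014] tip mean [-0.0026 -0.0127  0.0074] xr -0.018 0.016 yr -0.019 -0.003
side 1459 maxz [0.021 0.023 0.023 0.024 0.024 0.025 0.027 0.028 0.028 0.029 0.029 0.029] tip mean [-0.0068 -0.0075  0.0151] xr -0.019 0.014 yr -0.021 0.013
t 5.2667 eef [ 0.5192 -0.2391  0.2311] f [-0.78  0.43 -3.51] w 0.0254
lin [-0.1827 -0.5048  0.001 ] rot [ 2.000e-02 -3.000e-02 -5.334e+01] j [-0.431  0.382  0.219  1.407 -0.     1.634]
```

View pics/f5.png

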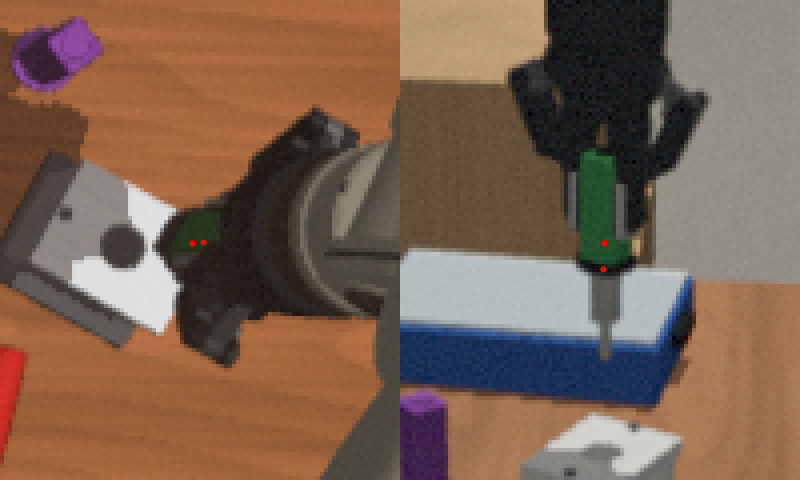

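Call:
jog_arm:
  jaw: [1,1,1,1,1,1,1,1]
  linear:
    - [-0.003,-0.008,0]
    - [-0.011,-0.03,0]
    - [-0.022,-0.06,0]
    - [-0.034,-0.093,0]
    - [-0.046,-0.126,0]
    - [-0.058,-0.159,0]
    - [-0.07,-0.192,0]
    - [-0.082,-0.225,0]
  delta_rot:
    - [0,0,-1]
    - [0,0,-3]
    - [0,0,-6]
    - [0,0,-9]
    - [0,0,-12.5]
    - [0,0,-16]
    - [0,0,-19.5]
    - [0,0,-23]

```text
clock: 5.93
eef_pos: [0.5523, 0.0002, 0.2283]
tool_rot: [0.999, -0.045, -0.002, -0.0]
ft_force: [0.3, 0.7, -2.2]
grip_width: 0.0253
```

Run:
```python
from h import *
move([.598,.292,.23],down(np.radians(25)))
```

```text
t 5.9333 eef [5.523e-01 2.000e-04 2.283e-01] f [ 0.29  0.66 -2.24] w 0.0253
lin [ 0.0196 -0.2947 -0.0019] rot [ -0.06   0.26 -30.11] j [0.    0.348 0.162 1.389 0.    1.66 ]
```

Call:
jog_arm:
  jaw: [1,1,1,1,1,1,1,1]
  linear:
    - [0.002,-0.035,0]
    - [0.005,-0.075,0]
    - [0.008,-0.115,-0.001]
    - [0.011,-0.155,-0.001]
    - [0.014,-0.195,-0.001]
    - [0.017,-0.235,-0.002]
    - [0.019,-0.265,-0.002]
    - [0.0195,-0.282,-0.002]
  delta_rot:
    - [0,0,-4]
    - [0,0,-8]
    - [0,0,-12]
    - [0,0,-16]
    - [0,0,-20]
    - [0,0,-24]
    - [0,0,-28]
    - [0,0,-30]

```text
clock: 6.6
eef_pos: [0.5978, 0.2813, 0.2291]
tool_rot: [0.976, 0.217, -0.002, -0.0]
ft_force: [-0.1, -0.5, -2.6]
grip_width: 0.0255
```

Run:
```python
from h import *
move([.598,.292,.23],down(np.radians(25)))
```

```text
t 6.6 eef [0.5978 0.2813 0.2291] f [-0.12 -0.45 -2.59] w 0.0255
lin [ 0.0047 -0.0096 -0.0009] rot [-0.08  0.26  0.11] j [4.390e-01 5.820e-01 5.310e-01 1.524e+00 1.000e-03 1.572e+00]
```

Call:
jog_arm:
  jaw: [1,1,1,1,1,1,1,1]
  linear:
    - [0.002,-0.005,0.004]
    - [0.004,-0.009,0.018]
    - [0.005,-0.01,0.036]
    - [0.005,-0.01,0.054]
    - [0.005,-0.01,0.068]
    - [0.005,-0.01,0.074]
    - [0.005,-0.01,0.075]
    - [0.005,-0.01,0.075]
  delta_rot:
    - [0,0,0]
    - [0,0.2,0]
    - [0,0.2,0]
    - [0,0.2,0]
    - [0,0.2,0]
    - [0,0.2,0]
    - [0,0.2,0]
    - [0,0.2,0]

```text
clock: 7.27
eef_pos: [0.5992, 0.2874, 0.1565]
tool_rot: [0.977, 0.213, 0.001, -0.0]
ft_force: [0.2, 0.1, -2.3]
grip_width: 0.0252
```

```bash
python3 fing.py 6
python3 - <<'E'
from h import *
z=np.load("side6.npz")['p'];x0,y0=240,225
cv2.imwrite("pics/s6.png",cv2.resize(z[y0:y0+120,x0:x0+110,::-1],None,fx=5,fy=5,interpolation=cv2.INTER_CUBIC))
z=np.load("top6.npz")['p'];x0,y0=210,175
cv2.imwrite("pics/t6.png",cv2.resize(z[y0:y0+100,x0:x0+110,::-1],None,fx=5,fy=5,interpolation=cv2.INTER_CUBIC))
E
```

```text
7.2667 [0.5992 0.2874 0.1565] 0.02520966572319737 [ 0.23  0.07 -2.33]
top 12 maxz [0.006 0.007 0.009 0.009 0.009 0.01  0.011 0.011 0.011 0.014 0.014 0.016] tip mean [-0.0039  0.0183  0.0106] xr -0.012 0.003 yr 0.016 0.022
side 2350 maxz [0.021 0.022 0.022 0.023 0.023 0.024 0.024 0.026 0.026 0.027 0.029 0.029] tip mean [ 0.0034 -0.0082  0.0138] xr -0.018 0.019 yr -0.019 0.007
```

View pics/s6.png

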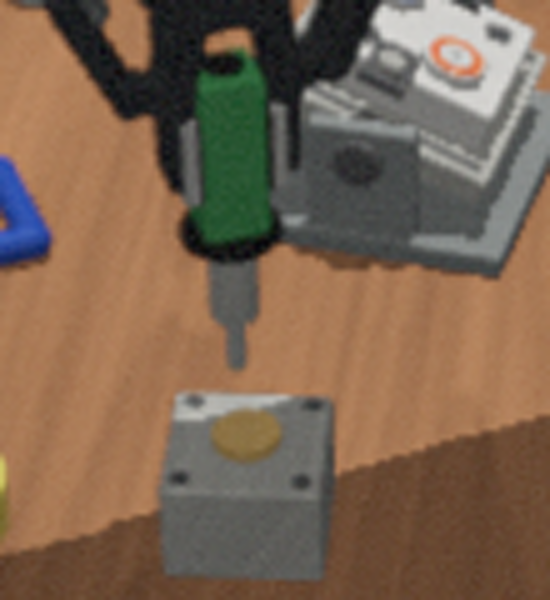

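View pics/t6.png

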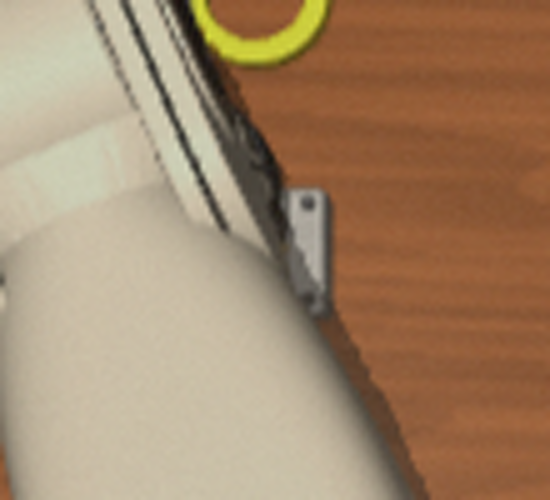

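```bash
cat > ax.py <<'E'
from h import *
import sys
# estimate gauge barrel axis in tool frame from side view k; args: k
def axis(k,e,M,verbose=True):
    z=np.load(f"side{k}.npz");C=cloud("side",z['d']);L=(C-e)@M
    o=cal("side")[2]; lo=(o-e)@M
    m=(abs(L[...,0])<.02)&(abs(L[...,1])<.025)&(z['d']>0)
    out=[]
    for z0,z1,r in((-.02,.008,.013),(.022,.042,.010),(.052,.076,.004),(.024,.030,.01),(.030,.036,.01),(.036,.042,.01)):
        mm=m&(L[...,2]>z0)&(L[...,2]<z1); a=L[mm]
        if len(a)<5: print("few",z0,len(a)); continue
        print(z0,z1,len(a),"med",np.median(a,0).round(4),"x mid",((a[:,0].min()+a[:,0].max())/2).round(4),"xr",a[:,0].min().round(4),a[:,0].max().round(4),"y min/max",np.percentile(a[:,1],[5,95]).round(4))
    print("cam dir in tool xy",(lo/np.linalg.norm(lo)).round(3)," zmax",np.sort(L[m][:,2])[-10:].round(4))
E
cat > a.py <<'E'
from ax import *
o=bot.get_obs(); axis(sys.argv[1],o['eef_pos'],R.from_quat(o['tool_rot']).as_matrix())
move([.598,.292,.15],down(np.radians(25)))
print(proj("side",np.array([o['eef_pos']+R.from_quat(o['tool_rot']).as_matrix()@[0,0,t] for t in(.03,.081)])))
E
python3 a.py 6
```

```text
-0.02 0.008 216 med [ 0.0015 -0.0098 -0.0082] x mid 0.0005 xr -0.0189 0.0199 y min/max [-0.0128 -0.0057]
0.022 0.042 84 med [ 0.0024 -0.0044  0.0328] x mid 0.0004 xr -0.0095 0.0103 y min/max [-0.0087  0.0006]
0.052 0.076 33 med [ 0.0008 -0.      0.0661] x mid 0.0003 xr -0.0036 0.0041 y min/max [-0.0037  0.003 ]
0.024 0.03 22 med [ 0.0038 -0.0037  0.0279] x mid 0.0016 xr -0.0069 0.0101 y min/max [-0.0087  0.0003]
0.03 0.036 28 med [ 0.0008 -0.0049  0.0332] x mid 0.0004 xr -0.0089 0.0096 y min/max [-0.0084  0.0015]
0.036 0.042 26 med [ 0.0022 -0.004   0.0391] x mid 0.0004 xr -0.0095 0.0103 y min/max [-0.008   0.0003]
cam dir in tool xy [ 0.21  -0.798 -0.565]  zmax [0.1153 0.1153 0.1153 0.1156 0.1157 0.1157 0.1157 0.1163 0.1163 0.1172]
t 7.3667 eef [0.6003 0.288  0.1584] f [ 1.04 -0.44 -1.83] w 0.0254
lin [-0.0005 -0.0046  0.0084] rot [-0.   -0.27 -0.36] j [ 0.447  0.604  0.386  1.348 -0.     1.588]
[[286.16072701 278.32836254]
 [287.1758032  299.64488792]]
```

Run:
```python
from h import *
move([.5985,.292,.136],down(np.radians(25)))
```

```text
t 7.3667 eef [0.6003 0.288  0.1584] f [ 1.04 -0.44 -1.83] w 0.0254
lin [-0.0001 -0.0043  0.0224] rot [-0.   -0.27 -0.36] j [ 0.447  0.604  0.386  1.348 -0.     1.588]
```

Call:
jog_arm:
  jaw: [1,1,1,1,1,1,1,1]
  linear:
    - [0,-0.002,0.003]
    - [0,-0.004,0.01]
    - [0,-0.004,0.017]
    - [0,-0.004,0.021]
    - [0,-0.004,0.0225]
    - [0,-0.004,0.0225]
    - [0,-0.004,0.0225]
    - [0,-0.004,0.0225]
  delta_rot:
    - [0,-0.2,0]
    - [0,-0.2,0]
    - [0,-0.2,0]
    - [0,-0.2,0]
    - [0,-0.2,0]
    - [0,-0.2,0]
    - [0,-0.2,0]
    - [0,-0.2,0]

```text
clock: 8.03
eef_pos: [0.5985, 0.2918, 0.1353]
tool_rot: [0.977, 0.214, 0.0, -0.0]
ft_force: [0.2, -0.3, -1.5]
grip_width: 0.0254
```

```bash
python3 fing.py 7; python3 a.py 7
python3 - <<'E'
from h import *
z=np.load("side7.npz")['p'];x0,y0=260,270
cv2.imwrite("pics/s7.png",cv2.resize(z[y0:y0+60,x0:x0+60,::-1],None,fx=10,fy=10,interpolation=cv2.INTER_CUBIC))
E
```

```text
8.0333 [0.5985 0.2918 0.1353] 0.025438674487166992 [ 0.19 -0.29 -1.53]
top 13 maxz [0.009 0.009 0.01  0.01  0.01  0.011 0.012 0.013 0.014 0.014 0.015 0.015] tip mean [-0.0046  0.0177  0.0116] xr -0.013 0.004 yr 0.014 0.022
side 2324 maxz [0.024 0.025 0.025 0.026 0.026 0.026 0.028 0.028 0.028 0.029 0.029 0.03 ] tip mean [ 0.0029 -0.0079  0.0145] xr -0.018 0.02 yr -0.017 0.018
-0.02 0.008 204 med [ 0.0015 -0.0096 -0.0069] x mid 0.0011 xr -0.0177 0.02 y min/max [-0.0129 -0.0042]
0.022 0.042 82 med [ 0.0027 -0.0049  0.0329] x mid 0.0011 xr -0.0085 0.0106 y min/max [-0.0091  0.0016]
0.052 0.076 34 med [ 0.0013 -0.0006  0.0662] x mid 0.003 xr -0.0028 0.0088 y min/max [-0.0035  0.0032]
0.024 0.03 29 med [ 0.0025 -0.0045  0.0278] x mid 0.002 xr -0.0067 0.0106 y min/max [-0.0087  0.0007]
0.03 0.036 19 med [ 0.0045 -0.0056  0.0332] x mid 0.0019 xr -0.006 0.0097 y min/max [-0.0098  0.0019]
0.036 0.042 28 med [ 0.002  -0.0045  0.039 ] x mid 0.0009 xr -0.0085 0.0103 y min/max [-0.0071  0.0025]
cam dir in tool xy [ 0.206 -0.787 -0.581]  zmax [0.1237 0.1243 0.1248 0.1255 0.1261 0.1262 0.1312 0.1348 0.135  0.1363]
t 8.1333 eef [0.5986 0.2919 0.1354] f [ 0.26 -0.62 -2.79] w 0.0252
lin [-0.0004 -0.0004 -0.0146] rot [ 0.   -0.05 -0.34] j [ 0.454  0.618  0.351  1.303 -0.     1.594]
[[287.35266132 289.26525325]
 [288.43622284 310.13327311]]
```

View pics/s7.png

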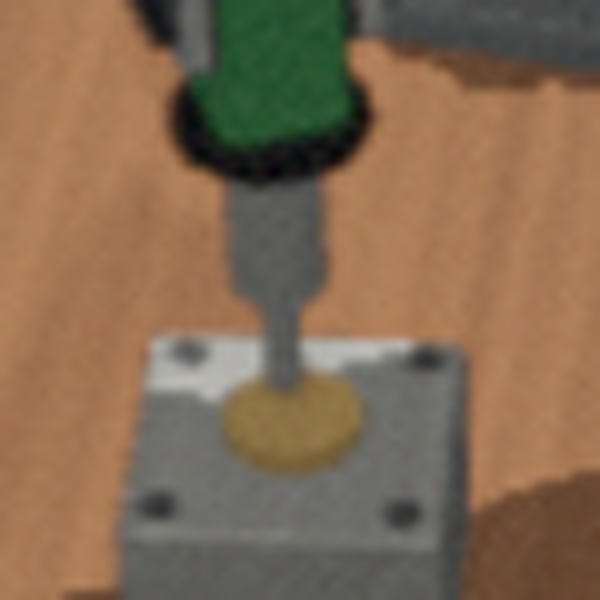

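Call:
jog_arm:
  jaw: [1,1,1,1,1,1,1,1]
  linear:
    - [-0.001,0,0.0005]
    - [-0.001,0,0.0025]
    - [-0.001,0,0.0045]
    - [-0.001,0,0.006]
    - [-0.001,0,0.0075]
    - [-0.001,0,0.009]
    - [-0.001,0,0.0095]
    - [-0.001,0,0.0095]
  delta_rot:
    - [0,0,0]
    - [0,0,0]
    - [0,0,0]
    - [0,0,0]
    - [0,0,0]
    - [0,0,0]
    - [0,0,0]
    - [0,0,0]

```text
clock: 8.8
eef_pos: [0.5976, 0.2915, 0.1258]
tool_rot: [0.977, 0.214, 0.0, -0.0]
ft_force: [-0.2, -0.8, 0.8]
grip_width: 0.0254
```

```bash
cat > rd.py <<'E'
from h import *
import sys
k=sys.argv[1]
F=[];E=[]
for i in range(int(sys.argv[2])):
    p,d=bot.camera("side");o=bot.get_obs();F.append(o['ft_force']);E.append(o['eef_pos'])
np.savez(f"side{k}.npz",p=p,d=d)
print(o['clock'],"F",np.mean(F,0).round(2),np.std(F,0).round(2),"T",o['ft_torque'].round(3),"e",np.mean(E,0).round(4),"tool z",R.from_quat(o['tool_rot']).as_matrix()[:,2].round(4))
E
python3 rd.py 8 6;  python3 - <<'E'
from h import *
z=np.load("side8.npz")['p'];x0,y0=260,270
cv2.imwrite("pics/s8.png",cv2.resize(z[y0:y0+60,x0:x0+60,::-1],None,fx=10,fy=10,interpolation=cv2.INTER_CUBIC))
E
```

```text
9.1 F [ 0.12 -0.15  0.9 ] [0.15 0.45 0.45] T [-0.04  -0.055  0.016] e [0.5976 0.2915 0.1258] tool z [ 6.e-04  3.e-04 -1.e+00]
```

View pics/s8.png

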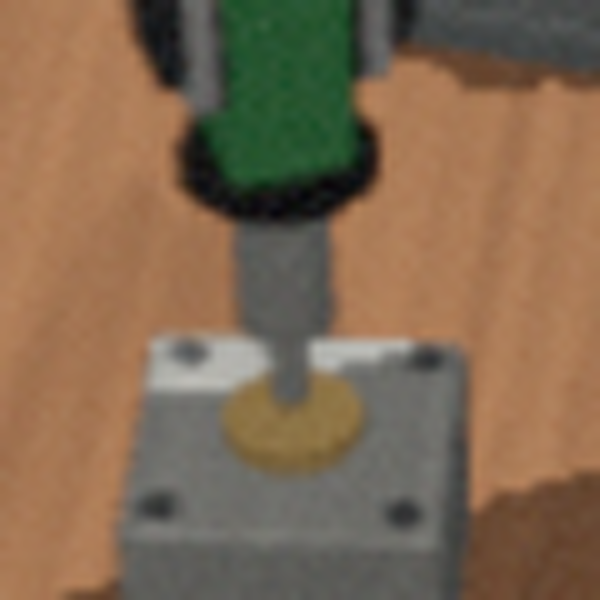

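Call:
jog_arm:
  jaw: [1,1,1,1,1,1,1,1]
  linear:
    - [0,0,0.0005]
    - [0,0,0.001]
    - [0,0,0.001]
    - [0,0,0.001]
    - [0,0,0.001]
    - [0,0,0.001]
    - [0,0,0.001]
    - [0,0,0.001]
  delta_rot:
    - [0,0,0]
    - [0,0,0]
    - [0,0,0]
    - [0,0,0]
    - [0,0,0]
    - [0,0,0]
    - [0,0,0]
    - [0,0,0]

```text
clock: 9.77
eef_pos: [0.5975, 0.2914, 0.1246]
tool_rot: [0.977, 0.214, 0.0, -0.0]
ft_force: [0.3, 1.0, 1.2]
grip_width: 0.0252
```

```bash
python3 rd.py 9 16; python3 a.py 9
```

```text
10.5667 F [0.99 0.46 1.74] [0.42 0.52 0.57] T [ 0.189 -0.345  0.019] e [0.5975 0.2914 0.1246] tool z [ 2.e-04  1.e-04 -1.e+00]
-0.02 0.008 203 med [ 0.0018 -0.0098 -0.0078] x mid 0.0008 xr -0.0185 0.02 y min/max [-0.013  -0.0058]
0.022 0.042 75 med [ 0.0031 -0.0055  0.0324] x mid 0.0019 xr -0.0073 0.0111 y min/max [-0.0088  0.0014]
0.052 0.076 134 med [ 0.0017 -0.0017  0.0725] x mid 0.0009 xr -0.0181 0.0199 y min/max [-0.0137  0.0108]
0.024 0.03 27 med [ 0.0021 -0.0058  0.0272] x mid 0.0014 xr -0.0073 0.0101 y min/max [-0.0086 -0.0002]
0.03 0.036 21 med [ 0.0025 -0.006   0.0328] x mid 0.002 xr -0.0067 0.0107 y min/max [-0.0087  0.0027]
0.036 0.042 24 med [ 0.0051 -0.0047  0.0388] x mid 0.0026 xr -0.0058 0.0111 y min/max [-0.0082  0.0016]
cam dir in tool xy [ 0.206 -0.783 -0.587]  zmax [0.1068 0.1088 0.1097 0.1105 0.113  0.114  0.1161 0.1166 0.1207 0.1237]
t 10.5667 eef [0.5975 0.2914 0.1246] f [0.76 0.73 1.63] w 0.0254
lin [ 0.0007 -0.0003 -0.0254] rot [ 0.   -0.01 -0.33] j [ 0.454  0.622  0.33   1.278 -0.     1.594]
[[288.18908733 293.6838423 ]
 [289.26337074 314.33468295]]
```

Call:
jog_arm:
  jaw: [1,1,1,1,1,1,1,1]
  linear:
    - [0,0,-0.002]
    - [0,0,-0.008]
    - [0,0,-0.022]
    - [0,0,-0.042]
    - [0,0,-0.064]
    - [0,0,-0.086]
    - [0,0,-0.1]
    - [0,0,-0.105]
  delta_rot:
    - [0,0,0]
    - [0,0,0]
    - [0,0,0]
    - [0,0,0]
    - [0,0,0]
    - [0,0,0]
    - [0,0,0]
    - [0,0,0]

```text
clock: 11.23
eef_pos: [0.5975, 0.2915, 0.232]
tool_rot: [0.977, 0.214, 0.001, -0.0]
ft_force: [1.1, -0.0, -2.0]
grip_width: 0.0253
```

```bash
cat > fit.py <<'E'
from h import *
from scipy.optimize import least_squares
obs=[];planes={}
for n,k in(("top","0"),("side","0"),("side","8"),("side","1"),("side","9"),("top","1")):
    z=np.load(n+k+".npz");p=z['p'];d=z['d'];C=cloud(n,d)
    hsv=cv2.cvtColor(p,cv2.COLOR_RGB2HSV).astype(int);H,S,V=hsv[...,0],hsv[...,1],hsv[...,2]
    for name,c0,hue in(("o",[.535,.057,.081],lambda:((H<16)|(H>172))&(S>75)&(V>110)),("b",[.5662,.0155,.0955],lambda:(H>100)&(H<135)&(S>50))):
        # within 15mm cylinder about rough spot, on the boss surface
        m=(np.linalg.norm(C-c0,axis=-1)<.018)&hue()
        w=S[m]-40; v,u=np.nonzero(m)
        if len(u)<8: continue
        pts=np.c_[u,v].astype(np.float32); el=cv2.fitEllipse(pts); hull=cv2.minEnclosingCircle(pts)
        cen=np.array([(u*w).sum(),(v*w).sum()])/w.sum()
        print(n,k,name,len(u),cen.round(2),"ell",np.round(el[0],2)); obs.append((n,name,cen))
    c0=np.array([.55,.036,.088-.006]) 
    q=C[(np.linalg.norm(C-c0,axis=-1)<.042)&(S<60)&(d>0)]
    rng=np.random.default_rng(0);best=None
    for i in range(800):
        a=q[rng.choice(len(q),3,False)];nn=np.cross(a[1]-a[0],a[2]-a[0]);L=np.linalg.norm(nn)
        if L<1e-5: continue
        nn/=L
        if abs(nn[2])<.8: continue
        s=abs((q-a[0])@nn)<.002
        if best is None or s.sum()>best.sum(): best=s
    Q=q[best]
    for it in range(5):
        c=Q.mean(0);nn=np.linalg.svd(Q-c)[2][2];nn*=np.sign(nn[2]);Q=q[abs((q-c)@nn)<.0025]
    print("  plane",len(Q),nn.round(4),"tilt",np.arccos(nn[2]).round(4),"az",np.arctan2(nn[1],nn[0]).round(4),"face h at xy c0",(c[2]-((c0-c)[:2]@nn[:2])/nn[2]).round(4))
    planes[n+k]=(nn,c)
def pose(x): 
    Rm=(R.from_euler('z',x[3])*R.from_euler('y',-x[4])).as_matrix(); return Rm,x[:3]
loc={"o":np.array([-.018,.017,.037]),"b":np.array([.022,-.018,.037])}
def res(x,sel):
    Rm,t=pose(x);r=[]
    for n,name,c in obs:
        if n in sel: r+=list(proj(n,Rm@loc[name]+t)[0]-c)
    for k,(nn,c) in planes.items():
        if k.startswith(tuple(sel)):
            r+=list(300*np.cross(Rm[:,2],nn)); r.append(300*(Rm[:,2]@(c-t)-.031))
    return np.array(r)
for sel in(["top"],["side"],["top","side"]):
    s=least_squares(res,[.55,.03,.05,-.19,.37],args=(sel,));Rm,t=pose(s.x)
    print(sel,s.x.round(4),"cost",s.cost.round(2),"spot",(Rm@loc["o"]+t).round(4),"n",Rm[:,2].round(4))
E
python3 fit.py; python3 rd.py 10 1
```

```text
top 0 o 67 [356.31 252.29] ell [356.37 252.19]
top 0 b 55 [374.41 239.86] ell [374.42 240.  ]
  plane 413 [-0.3441  0.0722  0.9362] tilt 0.3593 az 2.9346 face h at xy c0 0.081
side 0 o 40 [330.85 236.16] ell [330.7  235.63]
side 0 b 38 [319.19 220.56] ell [319.3  220.35]
  plane 352 [-0.3545  0.0815  0.9315] tilt 0.3723 az 2.9156 face h at xy c0 0.0826
side 8 o 38 [330.84 236.23] ell [330.75 235.67]
side 8 b 38 [319.18 220.62] ell [319.25 220.37]
  plane 253 [-0.365   0.0609  0.929 ] tilt 0.379 az 2.9761 face h at xy c0 0.0827
side 1 o 39 [330.83 236.17] ell [330.74 235.63]
side 1 b 37 [319.35 220.39] ell [319.33 220.38]
  plane 343 [-0.3471  0.0609  0.9358] tilt 0.3602 az 2.9678 face h at xy c0 0.0821
side 9 o 38 [330.8  236.22] ell [330.75 235.67]
side 9 b 39 [319.22 220.54] ell [319.26 220.36]
  plane 248 [-0.3583  0.07    0.931 ] tilt 0.3737 az 2.9488 face h at xy c0 0.0822
top 1 o 68 [356.32 252.31] ell [356.35 252.17]
top 1 b 56 [374.42 239.85] ell [374.44 239.97]
  plane 428 [-0.3516  0.0768  0.933 ] tilt 0.3681 az 2.9265 face h at xy c0 0.082
['top'] [ 0.5626  0.0337  0.0532 -0.2106  0.3637] cost 2.09 spot [0.5368 0.0566 0.0814] n [-0.3479  0.0744  0.9346]
['side'] [ 0.5617  0.0335  0.0538 -0.1896  0.3712] cost 21.53 spot [0.5353 0.0559 0.0818] n [-0.3563  0.0684  0.9319]
['top', 'side'] [ 0.562   0.0337  0.0538 -0.1965  0.3687] cost 30.9 spot [0.5358 0.0562 0.0819] n [-0.3535  0.0704  0.9328]
11.2833 F [-0.33  0.24 -1.52] [0. 0. 0.] T [-0.007 -0.047 -0.016] e [0.5976 0.2915 0.2317] tool z [ 1.7e-03  9.0e-04 -1.0e+00]
```

```bash
cat > tgt.py <<'E'
from h import *
import sys
spot=np.array([.5355,.0560,.0818]); n=np.array([-.3535,.0704,.9328]); n/=np.linalg.norm(n)
h=float(sys.argv[1]); M=down(np.radians(6),n)
print("target",(spot+n*(.081+h)).round(4)); move(spot+n*(.081+h),M)
E
python3 tgt.py .06
```

```text
target [0.4857 0.0659 0.2133]
t 11.2833 eef [0.5976 0.2915 0.2317] f [-0.33  0.24 -1.52] w 0.0253
lin [-0.1959  0.1582  0.0179] rot [-9.71 18.76 17.29] j [0.454 0.586 0.544 1.527 0.    1.594]
```

Call:
jog_arm:
  jaw: [1,1,1,1,1,1,1,1]
  linear:
    - [-0.01,0.008,0.001]
    - [-0.033,0.027,0.003]
    - [-0.063,0.051,0.006]
    - [-0.092,0.074,0.008]
    - [-0.121,0.098,0.011]
    - [-0.151,0.122,0.014]
    - [-0.176,0.142,0.016]
    - [-0.19,0.153,0.017]
  delta_rot:
    - [-0.5,0.9,0.9]
    - [-1.7,3.2,2.9]
    - [-3.1,6,5.5]
    - [-4.6,8.8,8.1]
    - [-6,11.6,10.7]
    - [-7.5,14.4,13.3]
    - [-8.7,16.9,15.6]
    - [-9.4,18.2,16.8]

```text
clock: 11.95
eef_pos: [0.4828, 0.0697, 0.2088]
tool_rot: [0.983, 0.065, 0.168, 0.047]
ft_force: [0.1, -0.4, -2.3]
grip_width: 0.0251
```

```bash
python3 tgt.py .02
```

```text
target [0.4998 0.0631 0.176 ]
t 11.95 eef [0.4828 0.0697 0.2088] f [ 0.07 -0.38 -2.26] w 0.0251
lin [0.0043 0.0047 0.037 ] rot [-0.12  1.04  0.41] j [ 0.238 -0.018 -0.398  0.873 -0.149  1.653]
```

Call:
jog_arm:
  jaw: [1,1,1,1,1,1,1,1]
  linear:
    - [0.001,0.001,0.003]
    - [0.002,0.003,0.01]
    - [0.003,0.004,0.02]
    - [0.004,0.005,0.028]
    - [0.004,0.005,0.034]
    - [0.004,0.005,0.037]
    - [0.004,0.005,0.037]
    - [0.004,0.005,0.037]
  delta_rot:
    - [0,0.5,0]
    - [0,1,0.4]
    - [0,1,0.4]
    - [0,1,0.4]
    - [0,1,0.4]
    - [0,1,0.4]
    - [0,1,0.4]
    - [0,1,0.4]

```text
clock: 12.62
eef_pos: [0.5054, 0.0664, 0.1792]
tool_rot: [0.981, 0.063, 0.179, 0.045]
ft_force: [0.7, 0.2, -2.7]
grip_width: 0.0256
```

```bash
python3 rd.py 11 2; python3 tgt.py .02; python3 a.py 11
python3 - <<'E'
from h import *
z=np.load("side11.npz")['p'];x0,y0=290,170
cv2.imwrite("pics/s11.png",cv2.resize(z[y0:y0+85,x0:x0+85,::-1],None,fx=7,fy=7,interpolation=cv2.INTER_CUBIC))
p,d=bot.camera("top");np.savez("top11.npz",p=p,d=d);x0,y0=320,200
cv2.imwrite("pics/t11.png",cv2.resize(p[y0:y0+85,x0:x0+85,::-1],None,fx=7,fy=7,interpolation=cv2.INTER_CUBIC))
E
```

```text
12.7167 F [ 0.77  0.02 -2.32] [1.13 0.02 0.01] T [0.045 0.524 0.037] e [0.5057 0.0664 0.1798] tool z [ 0.3586 -0.0647 -0.9312]
target [0.4998 0.0631 0.176 ]
t 12.7167 eef [0.5057 0.0664 0.1799] f [-0.36 -0.01 -2.33] w 0.0255
lin [-0.0073  0.0022  0.0017] rot [-0.28 -0.35  0.13] j [ 0.216  0.033 -0.435  0.756 -0.14   1.633]
-0.02 0.008 169 med [ 0.0027 -0.0095 -0.0073] x mid 0.0002 xr -0.0194 0.0199 y min/max [-0.0131 -0.0044]
0.022 0.042 67 med [ 0.0033 -0.0047  0.0325] x mid 0.0016 xr -0.008 0.0112 y min/max [-0.0104  0.0011]
0.052 0.076 31 med [ 0.0014 -0.0005  0.0642] x mid 0.0006 xr -0.0065 0.0076 y min/max [-0.0043  0.0027]
0.024 0.03 21 med [ 0.0028 -0.0053  0.0272] x mid 0.0015 xr -0.0077 0.0107 y min/max [-0.0084 -0.0008]
0.03 0.036 22 med [ 0.0049 -0.0045  0.0328] x mid 0.0012 xr -0.0075 0.0098 y min/max [-0.0109  0.0016]
0.036 0.042 21 med [ 0.0028 -0.0038  0.0396] x mid 0.0016 xr -0.008 0.0112 y min/max [-0.0089  0.0006]
cam dir in tool xy [ 0.238 -0.819 -0.522]  zmax [0.1692 0.1695 0.1697 0.1699 0.1704 0.1707 0.1709 0.1729 0.1729 0.1741]
t 12.7167 eef [0.5057 0.0664 0.1799] f [-0.36 -0.01 -2.33] w 0.0255
lin [ 0.1067 -0.2163  0.0464] rot [  9.54 -19.21 -17.43] j [ 0.216  0.033 -0.435  0.756 -0.14   1.633]
[[338.98685765 211.04338839]
 [330.79670613 228.6503586 ]]
```

View pics/s11.png

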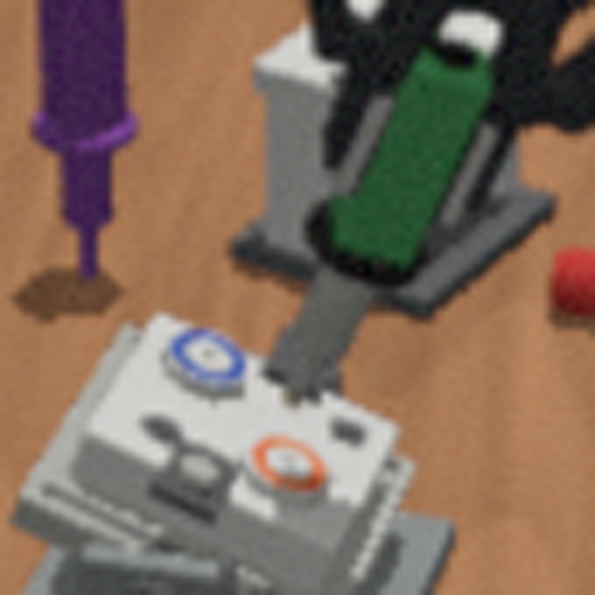

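View pics/t11.png

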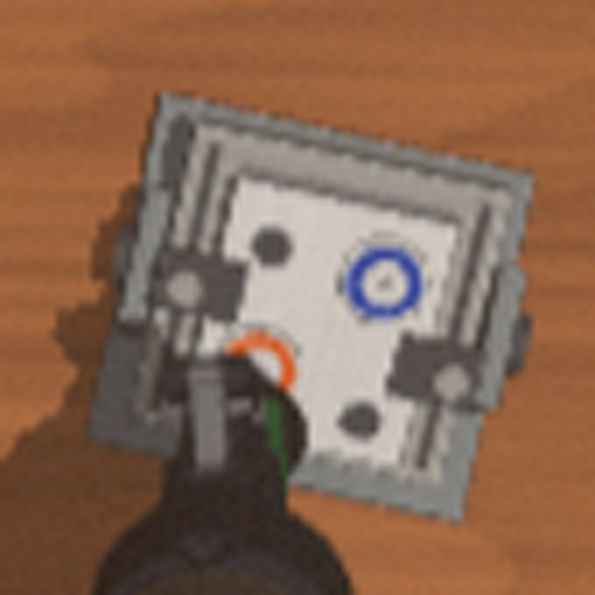

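Call:
jog_arm:
  jaw: [1,1,1,1,1,1,1,1]
  linear:
    - [-0.002,0.001,0]
    - [-0.005,0.002,0.001]
    - [-0.007,0.002,0.003]
    - [-0.0075,0.002,0.007]
    - [-0.0075,0.002,0.011]
    - [-0.0075,0.002,0.0135]
    - [-0.0075,0.002,0.014]
    - [-0.0075,0.002,0.014]
  delta_rot:
    - [0,0,0]
    - [-0.2,-0.3,0]
    - [-0.3,-0.3,0]
    - [-0.3,-0.3,0]
    - [-0.3,-0.3,0]
    - [-0.3,-0.3,0]
    - [-0.3,-0.3,0]
    - [-0.3,-0.3,0]

```text
clock: 13.43
eef_pos: [0.5037, 0.0621, 0.1638]
tool_rot: [0.981, 0.062, 0.177, 0.047]
ft_force: [-0.2, 0.0, -1.4]
grip_width: 0.0253
```

```bash
cat > look.py <<'E'
from h import *
import sys
k=sys.argv[1];S=8
o=bot.get_obs();M=R.from_quat(o['tool_rot']).as_matrix()
spot=np.array([.5355,.0560,.0818]); n=np.array([-.3535,.0704,.9328]); n/=np.linalg.norm(n)
ims=[]
for c,(x0,y0) in(("side",(300,200)),("top",(332,225))):
    if c=="side": p=np.load(f"side{k}.npz")['p']
    else: p,d=bot.camera("top");np.savez(f"top{k}.npz",p=p,d=d)
    im=cv2.resize(p[y0:y0+50,x0:x0+50,::-1],None,fx=S,fy=S,interpolation=cv2.INTER_CUBIC)
    T=proj(c,np.array([o['eef_pos']+M@[0,0,.081],spot])); print(c,"tip,spot px",T.round(2).tolist(),((T-[x0,y0]+.5)*S).round(0).tolist())
    ims.append(im)
cv2.imwrite(f"pics/l{k}.png",np.hstack(ims))
E
python3 rd.py 12 2; python3 tgt.py .0; python3 look.py 12
```

```text
13.5333 F [ 1.32 -0.11 -2.81] [0.39 0.22 0.47] T [ 0.085  0.491 -0.016] e [0.5039 0.0622 0.1642] tool z [ 0.354  -0.0708 -0.9326]
target [0.5069 0.0617 0.1574]
t 13.5333 eef [0.5039 0.0622 0.1643] f [ 1.71  0.11 -3.28] w 0.0256
lin [0.0003 0.     0.0075] rot [ 0.03 -0.03  0.11] j [ 0.211  0.048 -0.463  0.719 -0.144  1.63 ]
side tip,spot px [[331.99, 233.65], [330.71, 236.1]] [[260.0, 273.0], [250.0, 293.0]]
top tip,spot px [[356.39, 253.72], [356.47, 252.62]] [[199.0, 234.0], [200.0, 225.0]]
```

View pics/l12.png

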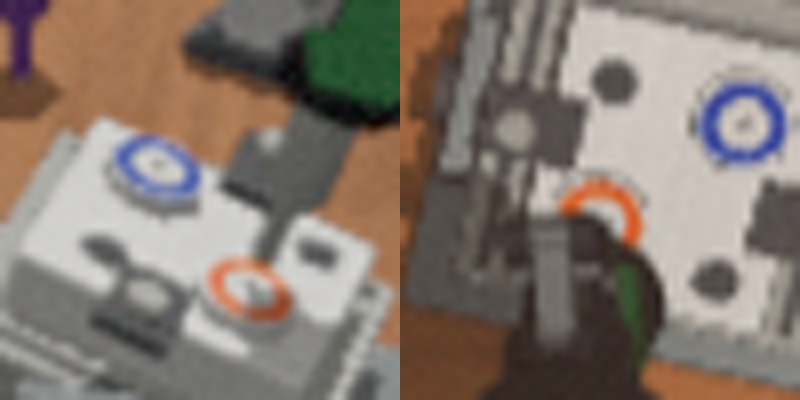

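Call:
jog_arm:
  jaw: [1,1,1,1,1,1,1,1]
  linear:
    - [0,0,0.001]
    - [0,0,0.003]
    - [0,0,0.005]
    - [0,0,0.006]
    - [0,0,0.006]
    - [0,0,0.006]
    - [0,0,0.006]
    - [0,0,0.006]
  delta_rot:
    - [0,0,0]
    - [0,0,0]
    - [0,0,0]
    - [0,0,0]
    - [0,0,0]
    - [0,0,0]
    - [0,0,0]
    - [0,0,0]

```text
clock: 14.25
eef_pos: [0.506, 0.0618, 0.1588]
tool_rot: [0.981, 0.062, 0.178, 0.047]
ft_force: [0.3, 0.9, -3.0]
grip_width: 0.0256
```

```bash
sed -i 's/S=8/S=14/; s/(300,200)/(316,212)/; s/(332,225)/(342,236)/; s/+50/+28/g' look.py
python3 rd.py 13 4; python3 tgt.py .0; python3 look.py 13
```

```text
14.45 F [ 0.08  0.28 -1.99] [0.32 0.46 0.4 ] T [0.135 0.53  0.019] e [0.506  0.0618 0.1588] tool z [ 0.3543 -0.0708 -0.9325]
target [0.5069 0.0617 0.1574]
t 14.45 eef [0.506  0.0618 0.1588] f [ 0.26  0.28 -2.58] w 0.0252
lin [0.0003 0.0001 0.0017] rot [ 0.03 -0.04  0.11] j [ 0.209  0.057 -0.469  0.703 -0.143  1.628]
side tip,spot px [[331.08, 235.59], [330.71, 236.1]] [[218.0, 337.0], [213.0, 344.0]]
top tip,spot px [[356.45, 252.94], [356.47, 252.62]] [[209.0, 244.0], [210.0, 240.0]]
```

View pics/l13.png

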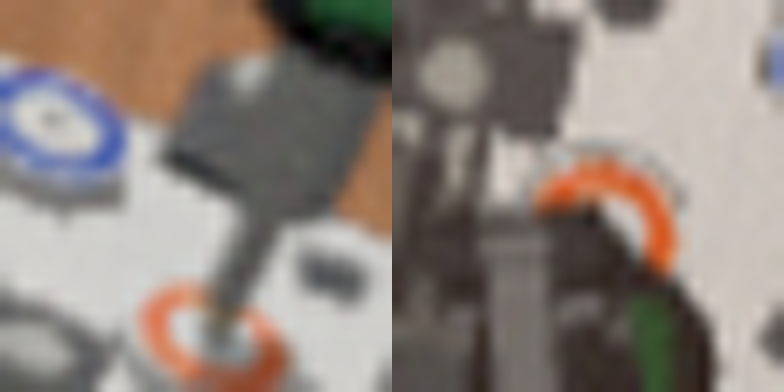

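Run:
```python
from h import *
p=np.mean([np.load("side13.npz")['p']],0).astype(np.uint8);x0,y0=318,222
im=cv2.resize(p[y0:y0+24,x0:x0+26,::-1],None,fx=24,fy=24,interpolation=cv2.INTER_CUBIC)
q=np.load("side0.npz")['p'];im2=cv2.resize(q[y0:y0+24,x0:x0+26,::-1],None,fx=24,fy=24,interpolation=cv2.INTER_CUBIC)
out=np.hstack([im,im2]);cv2.imwrite("pics/z13.png",cv2.resize(out,None,fx=.64,fy=.64)); print(24*.64)
```

```text
15.36
```

View pics/z13.png

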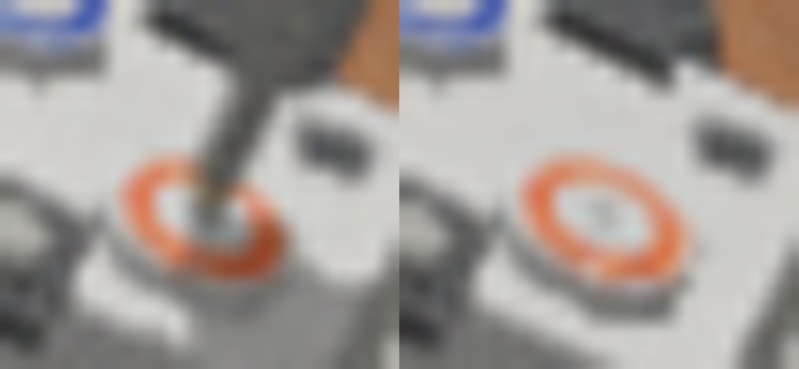

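Call:
jog_arm:
  jaw: [1,1,1,1,1,1,1,1]
  linear:
    - [0,0,0.0008]
    - [0,0,0.002]
    - [0,0,0.0035]
    - [0,0,0.005]
    - [0,0,0.0065]
    - [0,0,0.0075]
    - [0,0,0.008]
    - [0,0,0.008]
  delta_rot:
    - [0,0,0]
    - [0,0,0]
    - [0,0,0]
    - [0,0,0]
    - [0,0,0]
    - [0,0,0]
    - [0,0,0]
    - [0,0,0]

```text
clock: 15.17
eef_pos: [0.5089, 0.0613, 0.1513]
tool_rot: [0.981, 0.062, 0.178, 0.047]
ft_force: [-1.0, 1.0, 1.5]
grip_width: 0.0253
```

```bash
python3 rd.py 14 8; python3 tgt.py -.007;python3 - <<'E'
from h import *
p=np.load("side14.npz")['p'];x0,y0=318,222
im=cv2.resize(p[y0:y0+24,x0:x0+26,::-1],None,fx=24,fy=24,interpolation=cv2.INTER_CUBIC)
q=np.load("side0.npz")['p'];im2=cv2.resize(q[y0:y0+24,x0:x0+26,::-1],None,fx=24,fy=24,interpolation=cv2.INTER_CUBIC)
cv2.imwrite("pics/z14.png",cv2.resize(np.hstack([im,im2]),None,fx=.64,fy=.64))
E
```

```text
15.5667 F [-1.54  0.03  0.17] [0.29 0.72 0.47] T [0.088 0.569 0.052] e [0.5088 0.0613 0.1514] tool z [ 0.3543 -0.0708 -0.9324]
target [0.5093 0.0612 0.1508]
t 15.5667 eef [0.5088 0.0613 0.1513] f [-1.25  0.23 -0.21] w 0.0256
lin [0.0003 0.     0.0007] rot [ 0.03 -0.05  0.11] j [ 0.206  0.071 -0.476  0.682 -0.142  1.625]
```

View pics/z14.png

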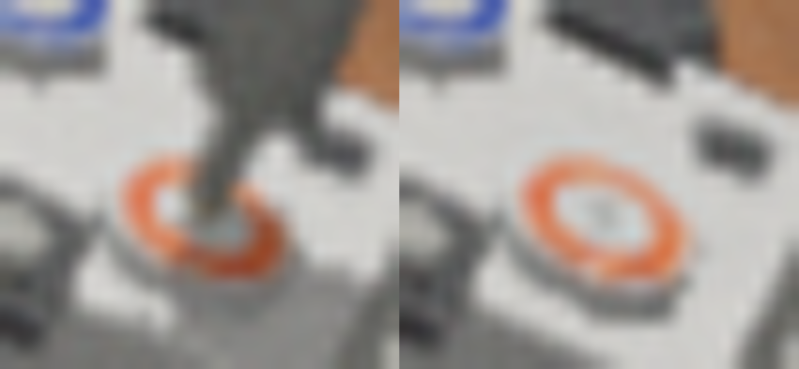

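Call:
jog_arm:
  jaw: [1,1,1,1,1,1,1,1]
  linear:
    - [0,0,0.0005]
    - [0,0,0.001]
    - [0,0,0.001]
    - [0,0,0.001]
    - [0,0,0.001]
    - [0,0,0.001]
    - [0,0,0.001]
    - [0,0,0.001]
  delta_rot:
    - [0,0,0]
    - [0,0,0]
    - [0,0,0]
    - [0,0,0]
    - [0,0,0]
    - [0,0,0]
    - [0,0,0]
    - [0,0,0]

```text
clock: 16.23
eef_pos: [0.5092, 0.0612, 0.1504]
tool_rot: [0.981, 0.062, 0.178, 0.047]
ft_force: [-1.4, 0.6, 0.3]
grip_width: 0.0253
```

```bash
python3 rd.py 15 16; python3 tgt.py -.007;python3 - <<'E'
from h import *
p=np.load("side15.npz")['p'];q=np.load("side0.npz")['p'];x0,y0=300,165
f=lambda p:cv2.resize(p[y0:y0+100,x0-20:x0+60,::-1],None,fx=5,fy=5,interpolation=cv2.INTER_CUBIC)
cv2.imwrite("pics/z15.png",np.hstack([f(p),f(q)]))
# part shift check: blue ring centroid
for k in("0","14","15"):
    z=np.load(f"side{k}.npz");C=cloud("side",z['d']);hsv=cv2.cvtColor(z['p'],cv2.COLOR_RGB2HSV).astype(int);H,S=hsv[...,0],hsv[...,1]
    m=(np.linalg.norm(C-[.5662,.0155,.0955],axis=-1)<.018)&(H>100)&(H<135)&(S>50);v,u=np.nonzero(m);print(k,len(u),u.mean().round(2),v.mean().round(2))
E
```

```text
17.0333 F [-0.86  0.42  0.63] [0.61 0.59 0.37] T [0.132 0.405 0.01 ] e [0.5092 0.0612 0.1504] tool z [ 0.3542 -0.0708 -0.9325]
target [0.5093 0.0612 0.1508]
t 17.0333 eef [0.5092 0.0612 0.1503] f [-0.26 -0.38  0.34] w 0.0254
lin [ 0.0003  0.     -0.0004] rot [ 0.03 -0.04  0.11] j [ 0.205  0.073 -0.477  0.679 -0.142  1.625]
0 38 319.16 220.39
14 36 319.0 220.5
15 37 319.08 220.59
```

View pics/z15.png

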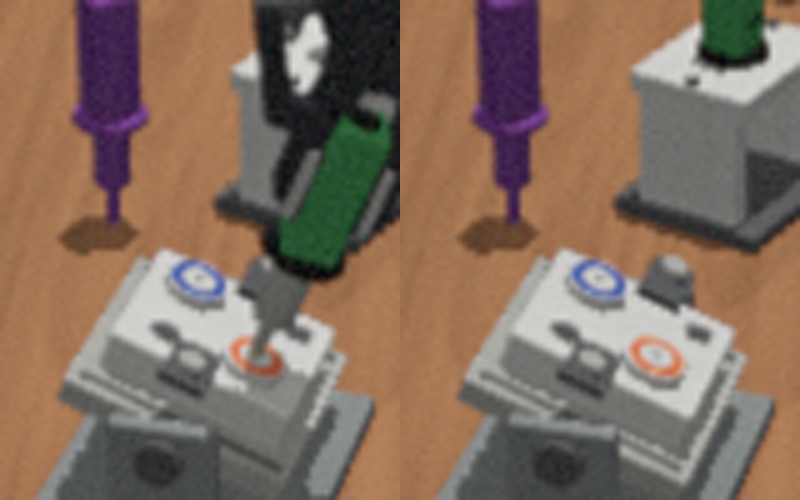

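```bash
python3 -c "
from workcell import bot
print(bot.job_done())"
```

```text
the job is handed in; nothing more can be done
None
```

I carried out both presses in order and handed the job in at 17.0 s, with the gripper still holding the gauge pressed on the orange spot.

**What I did**
- **Pick-up:** I gripped the green handle and lifted the gauge 130 mm straight up.
- **Zeroing:** I held it upright on the brass pad for about 1.5 s. The spring force was about 3.2 N at first and 4.0 N after a small extra push, which puts the plunger about 6–8 mm in.
- **Final press:** I laid it along the measured face normal (tilt about 0.37 rad) and pressed on the middle of the orange ring.

**Last checks**
- **Angle:** the tool axis was within about 0.1° of the face normal I had estimated. Single fits of that normal scattered by about 1°, up to about 2° in direction.
- **Position:** in the side picture the tip covered the black dot, to within about 1–1.5 mm. The arm blocked the top camera, so I had no second view of the tip there.
- **Plunger depth:** the two estimates differ. Force (about 3.1 N) says about 5.8 mm, and geometry says about 7.4 mm. Both are near half-way.
- **Part:** the blue ring stayed in the same place to within 0.2 pixel, so the part did not shift.

**One disagreement with the task text:** the fingertips appeared about 25 mm farther back along the tool than described, in both cameras. I trusted the images and set the grasp height from them.

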